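# Draw a belt pulley off a bent stand bar and set it in its cradle

## Task

Slide the toothed steel pulley along the stand's bar and off its open end, feeling your way round the bend in the bar so that the pulley never drags hard on it (keep the force between them under 12 N). Then set it gently on edge in the black cradle, between the two cheeks and down on the rest bars, and let go. Do not let the pulley touch the bench, and leave the other things where they are.

Things in the scene. Friction and masses are not known exactly. Their poses are not given: they have to be found in the camera images.
- pulley: Plain steel toothed belt pulley, a thick ring: outer diameter 56 mm (57 mm over corners and teeth), 12 mm wide, bore 19 mm, about 0.15 to 0.31 kg. Origin at its centre, x axis along its bore (turned about that axis it looks the same). It hangs on the stand's bar, its bore's top resting on the bar.
- stand: Fixed stand: dark 90 x 110 mm base plate, 30 mm square post (top 137 mm above the bench, front face at x = 0) and a round steel bar, 16 mm diameter, sticking out of the post along the stand's +x, axis at y = 0, 125 mm above the bench. Origin on the bench under the point where the bar leaves the post. The pulley starts 40 to 52 mm out from the post.
- bar_root (a point): On the bar's axis where it leaves the post's front face; axes as the stand's. From here to the kink the bar is straight along +x.
- bar_kink (a point): On the bar's axis 70 mm out from the post, where the bar has a kink; axes as the stand's. The rest of the bar, 80 mm long from here to the open end, is straight but bent 8.5 to 13 degrees off line: straight down, to the left or right, or any way between (at most 2.5 degrees upward). No pose tells which way: see it or feel it. The bar is stiff and does not give.
- cradle: Fixed black cradle, base plate 70 x 80 mm, 8 mm thick; origin under its centre on the bench. Two cheeks, 32 mm long along its y, tops flared and 41 mm above the bench, leave an 18 mm gap along its x, centred on x = 0. Steel rest bars cross the gap at y = +12 and -12 mm. The pulley stands in the gap, bore along the cradle's x (either way round), its sides sticking out 12 mm past the cheeks' ends.
- cradle_seat (a point): Where the pulley's centre lies when it rests on the cradle's two bars: midway between the cheeks, 41 mm above the bench; axes as the cradle's.
- hub_motor: Bystander: black hub motor, 140 mm across, 85 mm high, standing on the bench; origin under its centre.
- wrench: Bystander: wrench lying on the bench.
- oil_jar: Bystander: squat white jar with a black lid, 56 mm across, 70 mm high; origin under its centre.
- big_gear: Bystander: dark flat ring 90 mm across and 14 mm high lying on the bench; origin under its centre.
Things that resemble listed ones, but are neither listed nor needed, are in the scene too. Of the things like the pulley, leave any that is red; of the rest the larger one is meant.

How it is judged:
On the way:
1. the pulley has come off the open end of the bar and is held up clear of the bench (x of pulley in the frame of stand above 0.16 m and height (world z) of pulley above 0.06 m and contact force between pulley and stand below 0.05 N), for 0.1 s.
At the end, for the whole second after the job is handed in: The pulley stands released and at rest in the cradle, between the cheeks and down on the rest bars: its centre within 7 mm of the seat point, its bore within 0.3 rad of the cradle's x axis (distance between pulley and cradle_seat below 0.007 m and angle between the x axis of pulley and the x axis of cradle_seat, either way round below 0.3 rad and linear speed of pulley below 0.02 m/s and contact force between pulley and the fingers below 0.05 N); the robot touches nothing.
It fails at once if the pulley bears on the bar or stand with more than 12 N (contact force between pulley and stand above 12 N).
It fails at once if the pulley is dropped or set down on the bench (its centre below 33 mm) (height (world z) of pulley below 0.033 m).
It fails at once if the pulley is dropped or forced into the cradle (more than 30 N) (contact force between pulley and cradle above 30 N).
It fails at once if the hub motor, wrench, jar or flat gear ring is displaced by more than 25 mm (distance of any of hub_motor, wrench, oil_jar, big_gear from where it was at the start of the episode above 0.025 m).
It also fails if it takes over 67 s, if anything falls off the work surface, if the arm or the gripper's body presses on something with over 40 N, if the wrist force passes 120 N, or if a joint passes its speed limit or range.

## Robot

A 7-joint arm with a two-finger parallel gripper is mounted at the origin on the work surface. World frame = base frame: x ahead of the robot, y to its left, z up, the work surface at z = 0. Lengths are in m, angles in rad, forces in N, time in s.
With the tool pointing down it reaches from about 0.4 to 0.875 m from the base axis. Payload 6.5 kg.
Tool frame: the origin (TCP) lies on the mounting face of the last link; the fingertips stand 166 mm ahead of it and the grasp point (between the pads) lies 147 mm ahead of it; x points along the fingers, y is the direction in which the jaws open and shut, and the axes are right-handed (so a half turn about x gives the same grasp; the last joint's range is limited). The gripper opens to 88 mm and grips with 3 to 60 N. Pads are 18 mm wide; open, the fingers measure 123 mm over their backs; the gripper's body (75 mm by 187 mm) begins 45 mm behind the grasp point.
Start: joints at [1.244, 0.536, -0.004, 1.538, 0.003, 1.067, -0.071], TCP at [0.168, -0.628, 0.405] pointing down, gripper open.
Joint ranges: [-2.7, 2.7], [-0.37, 2.16], [-1.27, 1.26], [0.24, 2.4], [-1.31, 4.45], [0.19, 1.91], [-2.76, 2.76]. Speed limits (rad/s): [2.39, 2.39, 3.14, 3.14, 3.14, 3.14, 3.14].

## Interface

Orientations are given as a rotation vector (axis times angle).
In Python, from rig import env, vision, job gives the robot as it stands.
- The arm moves only by the tool carry_out, never from a script. Its argument "increments" is a list of rows, each an object of numbers: "dx", "dy", "dz": the shift along the world's x, y, z each as a share of 500 mm, from -1 to 1; "rx", "ry", "rz": the turn, a rotation vector about the world's x, y, z each as a share of 180 degrees, from -1 to 1. In form: [{"dx": .., "dy": .., "dz": .., "rx": .., "ry": .., "rz": ..}, ...]. A call has exactly 8 rows; each row is the pose to reach, as a shift and turn from the pose commanded when the call began, turning the shorter way round; what a row does not reach only later rows make up. A row lasts 1/10 s, in which the tool goes at most 50 mm and 8.59 degrees, less where a joint would pass 70% of its speed; a pose out of reach is approached as far as the arm can. A call with a number of a shift or a turn outside -1 to 1 is refused whole. A call with a gripper value outside its range is refused whole. "fingers" is the gripper command: -1 is fully open, 1 is shut, values between are in proportion, set as the call begins (left out, the last holds). The fingers move at their own pace and stop on an object; the grip force is fixed at half the most. Time passes only in rows, so rows that repeat a pose let the fingers close, or fill a call up. It gives the time, the measured TCP pose, the force and the opening at its end, in the units of the state.
- env.sense(): the state, without advancing time (a new reading comes with each control period).
- vision.read_camera(name): name is "side" or "top"; returns a dict with "color" (420x560x3 uint8, blue, green, red), "fx", "fy", "cx", "cy" (pixels), "D" ([k1, k2, p1, p2, k3] as OpenCV has them; the pictures are not rectified), "R" (3x3) and "t" (3): a world point X has camera coordinates R X + t. Camera axes: x right, y down, z forward; pixel columns grow to the right and rows downward; lengths in m; the calibration is good to about 2 mm. A picture is of the moment at which its call begins. There is no depth.
- job.hand_in(): hands the job in, once; it reports no verdict.
The state is a dict: "clock": time; "joint_positions": joint angles; "joint_vel": joint speeds; "tau": joint torques, N m; "position": TCP position; "tool_rot": TCP orientation; "force": force on the tool from outside, world axes, zero at the start; "wrist_torque": the same for the moment, N m; "gripper_width": finger opening in m.
Only numpy, scipy, OpenCV 4.12 (cv2) and the standard library are available. Lean on these libraries where they do the work, as an engineer would, in place of code of your own. Each camera call takes 0.05 s, during which the arm holds its last target.

## Working session

There is one attempt and no reset: what is moved stays moved. The work goes in short steps, Python scripts to look and compute and a tool call to move; the robot and the scene stay as the last step left them, time stands still between calls to the robot, and variables do not carry over. Pictures are saved under pics/ and viewed, and the job is handed in when it is done.

Besides the shell and the picture viewer there is one more tool, called after "Emit:" in YAML: its name, and indented under it one key for each argument. carry_out: Moves the arm, as the interface text tells. Its arguments: {"type":"object","properties":{"increments":{"type":"array"},"fingers":{"type":"number"}},"required":["increments"]}

```bash
ls; mkdir -p pics
python3 - <<'E'
from rig import env, vision, job
import cv2, numpy as np
s=env.sense(); print({k:np.round(v,3) for k,v in s.items()})
for n in ("side","top"):
    d=vision.read_camera(n); cv2.imwrite(f"pics/{n}0.png",d["color"])
    print(n,d["fx"],d["fy"],d["cx"],d["cy"],d["D"],np.round(d["R"],3).tolist(),np.round(d["t"],3), -np.array(d["R"]).T@np.array(d["t"]))
    np.savez(f"pics/{n}0.npz",**d)
E
```

```text
pics
{'clock': np.float64(0.0), 'joint_positions': array([ 1.244,  0.537, -0.004,  1.539,  0.003,  1.067, -0.071]), 'joint_vel': array([ 0.   , -0.   , -0.001,  0.   , -0.001, -0.001,  0.   ]), 'tau': array([-1.0000e-03, -5.7098e+01,  9.9000e-01, -2.5160e+01, -5.6000e-02,
        1.8000e-02,  0.0000e+00]), 'position': array([ 0.168, -0.628,  0.404]), 'tool_rot': array([ 2.083,  0.275, -2.083]), 'force': array([0.312, 0.049, 0.111]), 'wrist_torque': array([-0.005,  0.04 ,  0.01 ]), 'gripper_width': np.float64(0.088)}
side 455.7481633561596 455.7481633561596 278.4553239314122 212.10239010768458 [0.00313238 0.         0.         0.         0.        ] [[-0.972, -0.235, 0.007], [-0.157, 0.626, -0.764], [0.175, -0.743, -0.646]] [0.556 0.205 0.816] [0.4298681  0.6087261  0.67996344]
top 395.8736043611898 395.8736043611898 288.2913701764256 209.65116082479557 [-0.11587003  0.          0.          0.          0.        ] [[-0.025, -0.999, 0.022], [-0.996, 0.023, -0.087], [0.086, -0.024, -0.996]] [-0.043  0.607  0.849] [ 0.52998363 -0.03689837  0.89950714]
```

View pics/side0.png

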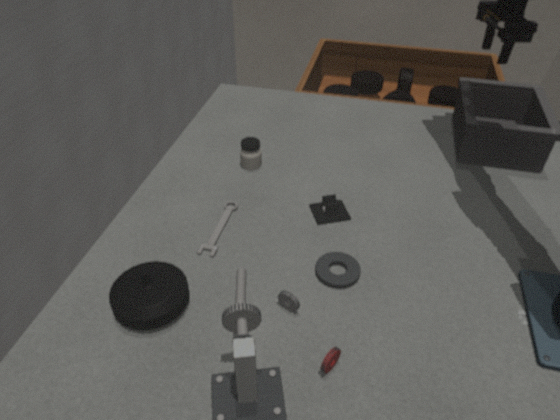

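View pics/top0.png

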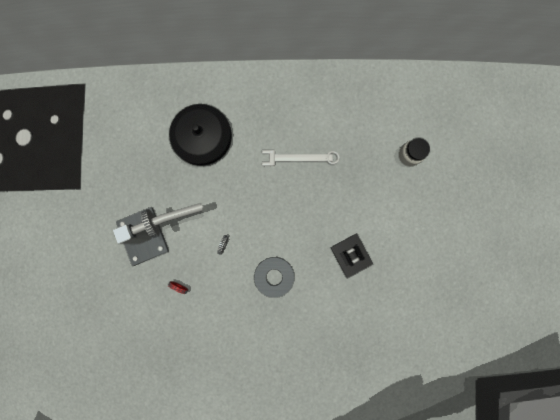

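The side view shows the post top at about (245,347), the pulley at (241,318) and the bar's end near (240,270). In the top view the post is near (122,233), the pulley at (149,223), the bar's tip near (214,206) and the cradle at (352,256). I'll zoom in next.

```bash
cat > h.py <<'E'
import numpy as np, cv2
def load(n,i=0):
    d=dict(np.load(f"pics/{n}{i}.npz")); return d
def K(d): return np.array([[d["fx"],0,d["cx"]],[0,d["fy"],d["cy"]],[0,0,1]],float)
def ray(d,uv):
    p=cv2.undistortPoints(np.array([[uv]],float),K(d),np.array(d["D"],float))[0,0]
    R=np.array(d["R"]);c=-R.T@np.array(d["t"]); v=R.T@np.array([p[0],p[1],1]); return c,v/np.linalg.norm(v)
def onz(d,uv,z):
    c,v=ray(d,uv); return c+v*(z-c[2])/v[2]
def tri(d1,u1,d2,u2):
    c1,v1=ray(d1,u1);c2,v2=ray(d2,u2)
    A=np.stack([v1,-v2],1); s=np.linalg.lstsq(A,c2-c1,rcond=None)[0]
    p,q=c1+s[0]*v1,c2+s[1]*v2; return (p+q)/2,np.linalg.norm(p-q)
def proj(d,X):
    return cv2.projectPoints(np.array(X,float).reshape(-1,3),cv2.Rodrigues(np.array(d["R"]))[0],np.array(d["t"],float),K(d),np.array(d["D"],float))[0][:,0]
E
python3 - <<'E'
from h import *
s=load("side")["color"];t=load("top")["color"]
cv2.imwrite("pics/zs.png",cv2.resize(s[250:420,180:350],None,fx=3.5,fy=3.5,interpolation=cv2.INTER_CUBIC))
cv2.imwrite("pics/zt.png",cv2.resize(t[190:280,100:240],None,fx=5.5,fy=5.5,interpolation=cv2.INTER_CUBIC))
a=cv2.resize(t[225:290,320:385],None,fx=6,fy=6,interpolation=cv2.INTER_CUBIC)
b=cv2.resize(s[180:245,297:362],None,fx=6,fy=6,interpolation=cv2.INTER_CUBIC)
cv2.imwrite("pics/zc.png",np.hstack([a,b]))
E
```

```text
(no output)
```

View pics/zs.png

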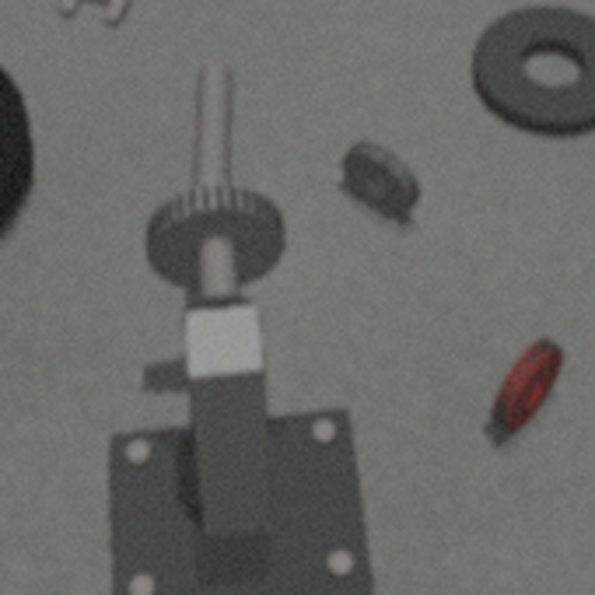

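View pics/zt.png

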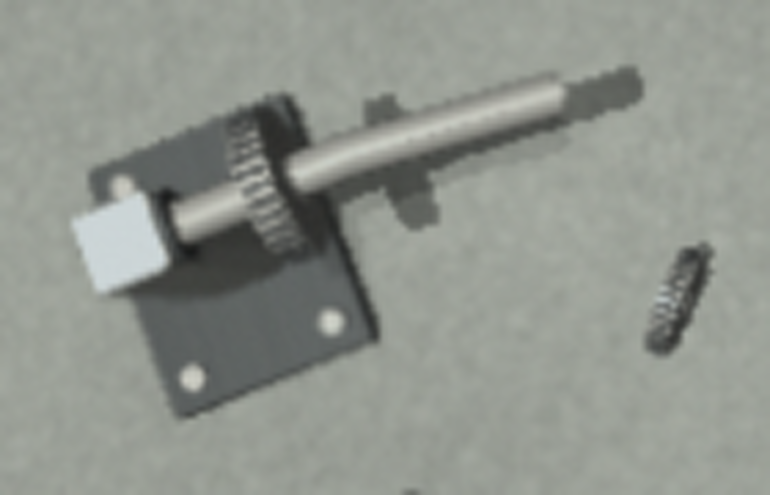

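View pics/zc.png

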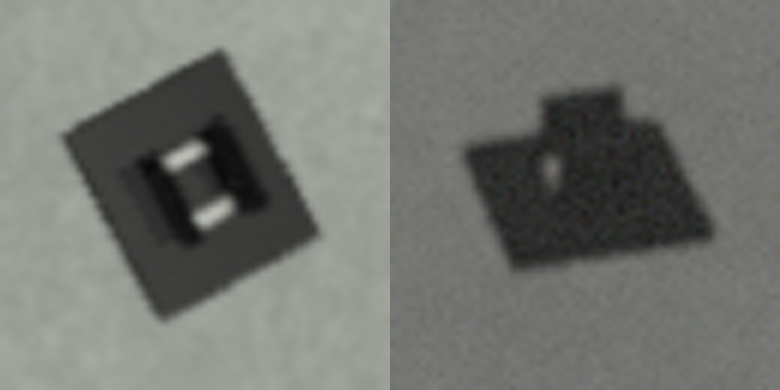

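The pulley straddles the straight part of the bar. In the top view the bar bends slightly (its tip is at crop (560,92), so px (202,207)). The plate, post top and cradle corners are all visible. Next I'll measure at sub-pixel level.

Run:
```python
from h import *
t=load("top");g=cv2.cvtColor(t["color"],cv2.COLOR_BGR2GRAY).astype(float)
# bar bright cross profile: per column centroid of brightness, image coords
gb=cv2.GaussianBlur(g,(3,3),0)
for u in range(128,212,3):
    # expected line
    v0=231-(u-130)*(25/75.)
    vs=np.arange(v0-9,v0+9,0.25)
    p=cv2.remap(gb.astype(np.float32),np.full((1,len(vs)),u,np.float32),vs.astype(np.float32)[None],cv2.INTER_LINEAR)[0]
    gr=np.gradient(p); 
    print(u,round(v0,1),"max",p.max().round(),"top edge",vs[gr.argmax()].round(2),"bot edge",vs[gr.argmin()].round(2))
for n in("top","side"):
    d=load(n);g=cv2.cvtColor(d["color"],cv2.COLOR_BGR2GRAY)
    x0,y0,x1,y1=((320,225,385,290) if n=="top" else (297,180,362,245))
    m=(g[y0:y1,x0:x1]<(90 if n=="top" else 62)).astype(np.uint8)
    c=max(cv2.findContours(m,0,1)[0],key=cv2.contourArea)
    print(n,"cradle",(cv2.minAreaRect(c)),np.array(cv2.approxPolyDP(c,3,True))[:,0]+[x0,y0])
```

```text
128 231.7 max 207.0 top edge 231.42 bot edge 239.42
131 230.7 max 111.0 top edge 226.42 bot edge 223.42
134 229.7 max 188.0 top edge 226.42 bot edge 233.42
137 228.7 max 188.0 top edge 224.42 bot edge 231.42
140 227.7 max 189.0 top edge 223.42 bot edge 230.42
143 226.7 max 181.0 top edge 222.42 bot edge 229.42
146 225.7 max 152.0 top edge 221.42 bot edge 231.42
149 224.7 max 126.0 top edge 223.42 bot edge 233.42
152 223.7 max 124.0 top edge 217.42 bot edge 222.42
155 222.7 max 190.0 top edge 216.42 bot edge 224.42
158 221.7 max 191.0 top edge 217.42 bot edge 223.42
161 220.7 max 191.0 top edge 216.42 bot edge 221.42
164 219.7 max 190.0 top edge 225.42 bot edge 220.42
167 218.7 max 189.0 top edge 224.42 bot edge 219.42
170 217.7 max 190.0 top edge 212.42 bot edge 218.42
173 216.7 max 188.0 top edge 212.42 bot edge 217.42
176 215.7 max 188.0 top edge 211.42 bot edge 216.42
179 214.7 max 187.0 top edge 220.42 bot edge 216.42
182 213.7 max 187.0 top edge 219.42 bot edge 215.42
185 212.7 max 187.0 top edge 217.42 bot edge 214.42
188 211.7 max 186.0 top edge 217.42 bot edge 213.42
191 210.7 max 185.0 top edge 216.42 bot edge 212.42
194 209.7 max 186.0 top edge 214.42 bot edge 211.42
197 208.7 max 186.0 top edge 213.42 bot edge 210.42
200 207.7 max 184.0 top edge 213.42 bot edge 209.42
203 206.7 max 158.0 top edge 212.42 bot edge 204.42
206 205.7 max 161.0 top edge 211.42 bot edge 204.42
209 204.7 max 163.0 top edge 210.42 bot edge 203.42
top cradle ((31.34174156188965, 30.277523040771484), (35.35430145263672, 30.681032180786133), 61.69924545288086) [[357 234]
 [331 247]
 [347 277]
 [372 263]]
side cradle ((32.06757354736328, 28.905405044555664), (26.468238830566406, 36.98977279663086), 80.53767395019531) [[349 216]
 [333 195]
 [310 205]
 [317 223]]
```

Run:
```python
from h import *
s=load("side")["color"];t=load("top")["color"]
cv2.imwrite("pics/zs2.png",cv2.resize(s[260:350,205:285],None,fx=6.5,fy=6.5,interpolation=cv2.INTER_LANCZOS4))
cv2.imwrite("pics/zt2.png",cv2.resize(t[195:270,110:220],None,fx=7,fy=7,interpolation=cv2.INTER_LANCZOS4))
```

```text
(no output)
```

View pics/zs2.png

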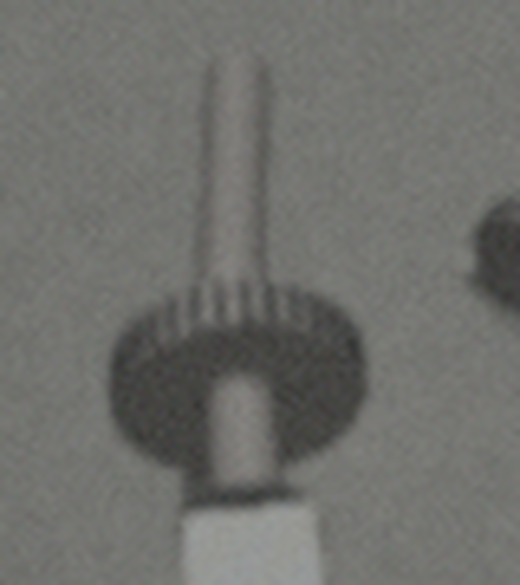

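View pics/zt2.png

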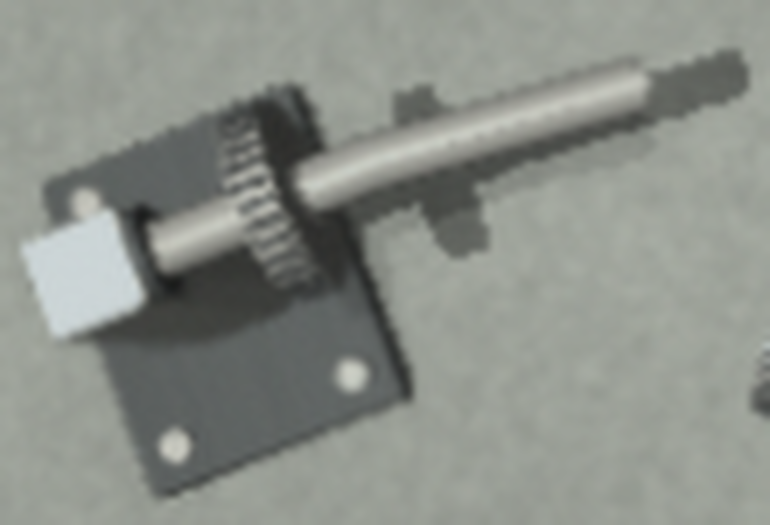

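Run:
```python
from h import *
from scipy.spatial.transform import Rotation as Ro
R=Ro.from_rotvec([2.083,.275,-2.083]).as_matrix(); print("tool axes x,y,z cols\n",R.round(3))
t=load("top");s=load("side")
print("post top corners z=.137");P=np.array([onz(t,u,.137) for u in [(112.9,230),(125.7,224.7),(131.4,237.9),(118.6,243.6)]]);print(P.round(4), [np.linalg.norm(P[i]-P[(i+1)%4]).round(4) for i in range(4)])
f=(P[1]+P[2])/2; dxs=(P[1]-P[0]+P[2]-P[3]); print("front mid",f.round(4),"yaw",np.degrees(np.arctan2(dxs[1],dxs[0])))
# root line of the bar from top edge points
for u,v in [(134,229.9),(143,225.9),(155,220.4)]: print("bar@.125",onz(t,(u,v),.125).round(4))
print("tip@.11,.125",onz(t,(202,207.3),.11).round(4),onz(t,(202,207.3),.125).round(4))
# side bar: tip and points (crop /6.5 + (205,260))
c=lambda x,y:(205+x/6.5,260+y/6.5)
T,e=tri(t,(202,207.3),s,c(237,62));print("tip tri",T.round(4),e)
# cradle base corners z=.008 in top
C=np.array([onz(t,u,.008) for u in [(320+222/6,225+50/6),(320+65/6,225+135/6),(320+165/6,225+320/6),(320+320/6,225+236/6)]])
print(C.round(4),C.mean(0).round(4),[np.linalg.norm(C[i]-C[(i+1)%4]).round(4) for i in range(4)])
d1=C[0]-C[1]+C[3]-C[2]; d2=C[1]-C[2]+C[0]-C[3];print("cradle edge yaws",np.degrees(np.arctan2(d1[1],d1[0])),np.degrees(np.arctan2(d2[1],d2[0])))
b=[onz(t,(320+185/6,225+153/6),.02),onz(t,(320+213/6,225+212/6),.02)];print("rest bars",np.round(b,4),np.linalg.norm(b[0]-b[1]),((b[0]+b[1])/2).round(4))
print("pulley top rim",onz(t,(110+265/7,195+200/7),.151).round(4))
```

```text
tool axes x,y,z cols
 [[-0.     0.258 -0.966]
 [ 0.002 -0.966 -0.258]
 [-1.    -0.002 -0.   ]]
post top corners z=.137
[[0.5641 0.2886 0.137 ]
 [0.5739 0.2628 0.137 ]
 [0.548  0.2512 0.137 ]
 [0.5374 0.2769 0.137 ]] [np.float64(0.0277), np.float64(0.0284), np.float64(0.0278), np.float64(0.0292)]
front mid [0.5609 0.257  0.137 ] yaw -68.32213690715605
bar@.125 [0.564  0.2505 0.125 ]
bar@.125 [0.5715 0.2323 0.125 ]
bar@.125 [0.5819 0.2081 0.125 ]
tip@.11,.125 [0.6071 0.1172 0.11  ] [0.6056 0.1143 0.125 ]
tip tri [0.6076 0.1167 0.1138] 0.0018088038758732282
[[ 0.5498 -0.2125  0.008 ]
 [ 0.5194 -0.1518  0.008 ]
 [ 0.4492 -0.1873  0.008 ]
 [ 0.4787 -0.2473  0.008 ]] [ 0.4993 -0.1997  0.008 ] [np.float64(0.0678), np.float64(0.0787), np.float64(0.0668), np.float64(0.0792)]
cradle edge yaws -63.64317452783421 26.47340006863296
rest bars [[ 0.5117 -0.1948  0.02  ]
 [ 0.4895 -0.2046  0.02  ]] 0.024175059949215157 [ 0.5006 -0.1997  0.02  ]
pulley top rim [0.5744 0.2137 0.151 ]
```

Run:
```python
from h import *
t=load("top");s=load("side")
yaw=np.radians(-67.4);X=np.array([np.cos(yaw),np.sin(yaw),0]);root=np.array([.561,.257,.125]);k=root+.07*X;tip=np.array([.6076,.1167,.1138])
for n,d in(("top",t),("side",s)):
    g=cv2.cvtColor(d["color"],cv2.COLOR_BGR2GRAY).astype(np.float32)
    for lab,A,B,fr in(("root",root,k,[.12,.25,.35,.8,.9]),("bent",k,tip,[.1,.25,.4,.55,.7,.85,.95])):
        a,b=proj(d,[A,B]); e=(b-a)/np.linalg.norm(b-a); nn=np.array([-e[1],e[0]])
        for f in fr:
            rows=[]
            for o in np.arange(-2,2.1,.5):
                w=np.arange(-9,9.01,.25); pt=a+(b-a)*f+e*o+w[:,None]*nn
                rows.append(cv2.remap(g,pt[:,0].astype(np.float32)[None],pt[:,1].astype(np.float32)[None],cv2.INTER_LINEAR)[0])
            p=np.mean(rows,0); q=a+(b-a)*f
            print(n,lab,f,q.round(1),"n",nn.round(2)," ".join(str(int(x)) for x in p[::3]))
```

```text
top root 0.12 [134.6 229.8] n [0.41 0.91] 96 95 89 82 75 79 98 129 152 169 184 191 185 167 149 127 99 67 49 48 51 54 57 59 61
top root 0.25 [138.8 227.9] n [0.41 0.91] 97 97 97 97 97 99 107 129 151 167 182 193 189 172 153 132 107 77 58 54 54 55 57 58 59
top root 0.35 [142.  226.5] n [0.41 0.91] 98 99 99 100 101 104 107 126 151 166 179 189 188 173 153 135 115 88 68 65 64 60 58 58 60
top root 0.8 [156.4 220. ] n [0.41 0.91] 68 67 64 62 64 65 74 101 134 154 170 188 197 189 169 149 128 101 72 59 56 55 56 62 66
top root 0.9 [159.6 218.6] n [0.41 0.91] 137 140 139 136 138 139 136 132 139 153 168 185 197 192 172 152 132 107 82 75 75 75 82 102 125
top bent 0.1 [166.7 216.1] n [0.26 0.97] 156 148 142 137 133 131 127 121 132 149 166 184 196 190 171 153 133 108 82 75 75 75 82 100 112
top bent 0.25 [172.6 214.6] n [0.26 0.97] 154 138 124 118 114 109 103 110 131 152 170 187 195 182 165 148 128 102 82 77 75 75 76 77 76
top bent 0.4 [178.4 213.1] n [0.26 0.97] 158 158 158 158 159 158 148 137 142 157 173 190 192 177 161 144 122 95 79 76 79 94 121 134 138
top bent 0.55 [184.3 211.5] n [0.26 0.97] 159
[... 1443 characters left out ...]
ide bent 0.4 [240.5 289.4] n [1.   0.08] 115 115 116 115 111 105 99 102 111 119 122 123 122 120 118 112 105 98 97 106 113 117 117 117 117
side bent 0.55 [240.9 284.5] n [1.   0.08] 115 114 114 113 109 102 99 103 112 117 121 123 122 119 116 110 101 95 97 106 111 114 116 117 117
side bent 0.7 [241.2 279.5] n [1.   0.08] 115 115 115 111 106 98 99 106 115 120 121 123 122 117 113 107 100 95 100 108 116 117 117 116 115
side bent 0.85 [241.6 274.6] n [1.   0.08] 117 116 116 113 105 101 102 109 115 120 124 124 121 117 112 105 100 98 102 108 114 117 117 115 117
side bent 0.95 [241.9 271.3] n [1.   0.08] 116 117 116 114 109 103 104 110 116 121 123 123 120 115 110 103 99 101 106 112 114 115 114 114 115
```

Run:
```python
from h import *
t=load("top");s=load("side")
def plane(d,a,b):
    c,v=ray(d,a);_,w=ray(d,b); n=np.cross(v,w); n/=np.linalg.norm(n); return n,n@c
A=onz(t,(134.3,229.2),.125);B=onz(t,(159.7,218.7),.125);d=B-A
print("root line",A.round(4),B.round(4),"yaw",np.degrees(np.arctan2(d[1],d[0])))
# side view of root line: observed (242.9-.4,332),(242.4-.55,328.1)
print("proj root in side at y of .25/.35",proj(s,[A+(B-A)*x for x in(0,.2,.4)]).round(1))
n1,c1=plane(t,(166.7,216.2),(199.7,206.6));n2,c2=plane(s,(240.1,299.3),(240.9,271.2))
e=np.cross(n1,n2);e/=np.linalg.norm(e); e*=np.sign(-e[1])
p0=np.linalg.lstsq(np.stack([n1,n2]),np.array([c1,c2]),rcond=None)[0]
for y in (.192,.1167): p=p0+e*(y-p0[1])/e[1];print("bent line at y",y,p.round(4))
print("dir",e.round(3),"yaw",np.degrees(np.arctan2(e[1],e[0])),"pitch",np.degrees(np.arcsin(e[2])))
print("side root plane check"); 
n3,c3=plane(s,(242.5,332),(241.85,328.1));
for P in(A,B):print((n3@P-c3)*1e3)
c=lambda x,y:(205+x/6.5,260+y/6.5)
# stand plate corners in top crop/7+(110,195): (45,185),(295,85),(410,400),(158,497)
C=np.array([onz(t,(110+a/7,195+b/7),.01) for a,b in [(45,188),(293,85),(410,400),(158,497)]]);print(C.round(4),[np.linalg.norm(C[i]-C[(i+1)%4]).round(4) for i in range(4)]);
d=C[1]-C[0]+C[2]-C[3];print("plate yaw",np.degrees(np.arctan2(d[1],d[0])),"mid",C.mean(0))
d=C[1]-C[2]+C[0]-C[3];print("plate y yaw",np.degrees(np.arctan2(d[1],d[0])))
```

```text
root line [0.5653 0.2499 0.125 ] [0.585  0.1986 0.125 ] yaw -68.99150639962316
proj root in side at y of .25/.35 [[242.5 337. ]
 [242.  330.5]
 [241.5 324.2]]
bent line at y 0.192 [0.5866 0.192  0.1319]
bent line at y 0.1167 [0.6095 0.1167 0.1134]
dir [ 0.283 -0.932 -0.229] yaw -73.12734672654354 pitch -13.236173175116111
side root plane check
-1.117323161235917
2.6934674298833006
[[0.5881 0.3346 0.01  ]
 [0.6199 0.2518 0.01  ]
 [0.5174 0.2134 0.01  ]
 [0.4876 0.2965 0.01  ]] [np.float64(0.0887), np.float64(0.1095), np.float64(0.0883), np.float64(0.1076)]
plate yaw -69.61994723307483 mid [0.55325643 0.27410868 0.01      ]
plate y yaw 20.64655014385115
```

Emit:
carry_out:
  increments:
    - {"dx": 0.065, "dy": 0.075}
    - {"dx": 0.13, "dy": 0.15}
    - {"dx": 0.195, "dy": 0.225}
    - {"dx": 0.26, "dy": 0.3}
    - {"dx": 0.325, "dy": 0.375}
    - {"dx": 0.39, "dy": 0.45}
    - {"dx": 0.455, "dy": 0.525}
    - {"dx": 0.52, "dy": 0.6}
  fingers: 0.3

```text
$.increments[0]: bad value
```

Emit:
carry_out:
  increments:
    - {"dx": 0.03, "dy": 0.09}
    - {"dx": 0.06, "dy": 0.18}
    - {"dx": 0.09, "dy": 0.28}
    - {"dx": 0.12, "dy": 0.37}
    - {"dx": 0.15, "dy": 0.46}
    - {"dx": 0.18, "dy": 0.55}
    - {"dx": 0.21, "dy": 0.64}
    - {"dx": 0.23, "dy": 0.72}

```text
$.increments[0]: bad value
```

All six fields must be given.

Emit:
carry_out:
  increments:
    - {"dx": 0.065, "dy": 0.075, "dz": 0, "rx": 0, "ry": 0, "rz": 0}
    - {"dx": 0.13, "dy": 0.15, "dz": 0, "rx": 0, "ry": 0, "rz": 0}
    - {"dx": 0.195, "dy": 0.225, "dz": 0, "rx": 0, "ry": 0, "rz": 0}
    - {"dx": 0.26, "dy": 0.3, "dz": 0, "rx": 0, "ry": 0, "rz": 0}
    - {"dx": 0.325, "dy": 0.375, "dz": 0, "rx": 0, "ry": 0, "rz": 0}
    - {"dx": 0.39, "dy": 0.45, "dz": 0, "rx": 0, "ry": 0, "rz": 0}
    - {"dx": 0.455, "dy": 0.525, "dz": 0, "rx": 0, "ry": 0, "rz": 0}
    - {"dx": 0.52, "dy": 0.6, "dz": 0, "rx": 0, "ry": 0, "rz": 0}
  fingers: 0.3

```text
clock: 0.9
position: [0.4285, -0.3263, 0.4046]
tool_rot: [2.082, 0.273, -2.083]
force: [1.3, -0.3, -0.1]
gripper_width: 0.0311
```

Emit:
carry_out:
  increments:
    - {"dx": 0.03, "dy": 0.09, "dz": 0, "rx": 0, "ry": 0, "rz": 0}
    - {"dx": 0.06, "dy": 0.18, "dz": 0, "rx": 0, "ry": 0, "rz": 0}
    - {"dx": 0.09, "dy": 0.28, "dz": 0, "rx": 0, "ry": 0, "rz": 0}
    - {"dx": 0.12, "dy": 0.37, "dz": 0, "rx": 0, "ry": 0, "rz": 0}
    - {"dx": 0.15, "dy": 0.46, "dz": 0, "rx": 0, "ry": 0, "rz": 0}
    - {"dx": 0.18, "dy": 0.55, "dz": 0, "rx": 0, "ry": 0, "rz": 0}
    - {"dx": 0.21, "dy": 0.64, "dz": 0, "rx": 0, "ry": 0, "rz": 0}
    - {"dx": 0.23, "dy": 0.72, "dz": 0, "rx": 0, "ry": 0, "rz": 0.01}

```text
clock: 1.7
position: [0.543, 0.0345, 0.4046]
tool_rot: [2.064, 0.306, -2.064]
force: [0.7, -0.3, 0.4]
gripper_width: 0.0308
```

Emit:
carry_out:
  increments:
    - {"dx": 0.01, "dy": 0.07, "dz": 0, "rx": 0, "ry": 0, "rz": 0.01}
    - {"dx": 0.02, "dy": 0.14, "dz": 0, "rx": 0, "ry": 0, "rz": 0.02}
    - {"dx": 0.04, "dy": 0.21, "dz": 0, "rx": 0, "ry": 0, "rz": 0.023}
    - {"dx": 0.05, "dy": 0.28, "dz": -0.02, "rx": 0, "ry": 0, "rz": 0.023}
    - {"dx": 0.06, "dy": 0.33, "dz": -0.05, "rx": 0, "ry": 0, "rz": 0.023}
    - {"dx": 0.07, "dy": 0.36, "dz": -0.08, "rx": 0, "ry": 0, "rz": 0.023}
    - {"dx": 0.07, "dy": 0.36, "dz": -0.09, "rx": 0, "ry": 0, "rz": 0.023}
    - {"dx": 0.07, "dy": 0.36, "dz": -0.09, "rx": 0, "ry": 0, "rz": 0.023}

```text
clock: 2.5
position: [0.5772, 0.2112, 0.3586]
tool_rot: [2.02, 0.372, -2.025]
force: [0.5, 0.6, 1.4]
gripper_width: 0.031
```

```bash
cat > snap.py <<'E'
import sys; from rig import env,vision; import cv2,numpy as np
i=sys.argv[1]
s=env.sense(); print(s["clock"],s["position"].round(4),s["tool_rot"].round(4),"F",s["force"].round(2),"M",s["wrist_torque"].round(3),s["gripper_width"].round(4),"q",s["joint_positions"].round(2))
for a in sys.argv[2:]:
    n,x0,y0,x1,y1,f=a.split(","); d=vision.read_camera(n); np.savez(f"pics/{n}{i}.npz",**d)
    x0,y0,x1,y1=map(int,(x0,y0,x1,y1)); cv2.imwrite(f"pics/{n}{i}.png",cv2.resize(d["color"][y0:y1,x0:x1],None,fx=float(f),fy=float(f),interpolation=cv2.INTER_CUBIC))
E
python3 snap.py 1 side,165,230,325,350,5 top,90,160,230,260,5.5
```

```text
Traceback (most recent call last):
  File "snap.py", line 3, in <module>
    s=env.sense(); print(s["clock"],s["position"].round(4),s["tool_rot"].round(4),"F",s["force"].round(2),"M",s["wrist_torque"].round(3),s["gripper_width"].round(4),"q",s["joint_positions"].round(2))
                                                                                                                                         ^^^^^^^^^^^^^^^^^^^^^^^^
AttributeError: 'float' object has no attribute 'round'
```

```bash
sed -i 's/s\["gripper_width"\].round(4)/round(float(s["gripper_width"]),4)/' snap.py
python3 snap.py 1 side,165,230,325,350,5 top,90,160,230,260,5.5
```

```text
2.5 [0.5772 0.2112 0.3586] [ 2.0196  0.3715 -2.0248] F [0.49 0.63 1.41] M [-0.03   0.066 -0.027] 0.031 q [-0.18  0.55 -0.34  1.66  0.21  0.97 -1.8 ]
```

View pics/side1.png

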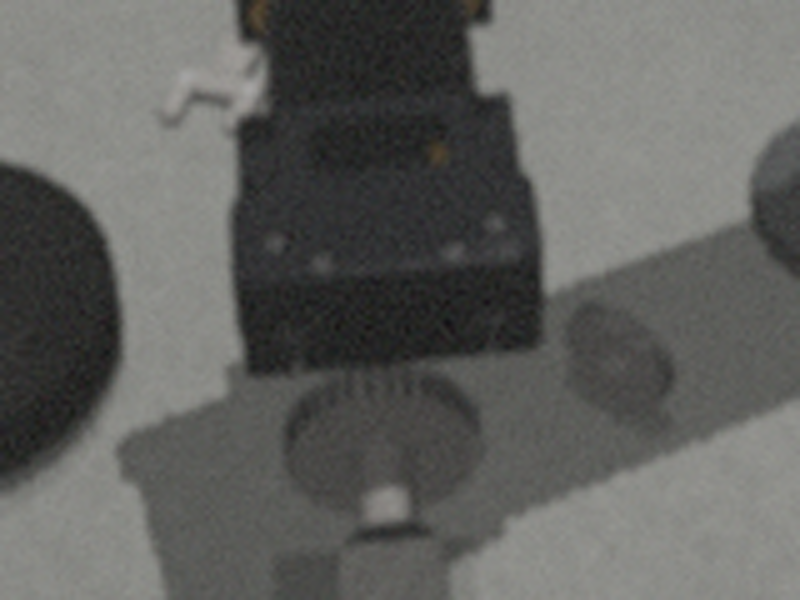

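View pics/top1.png

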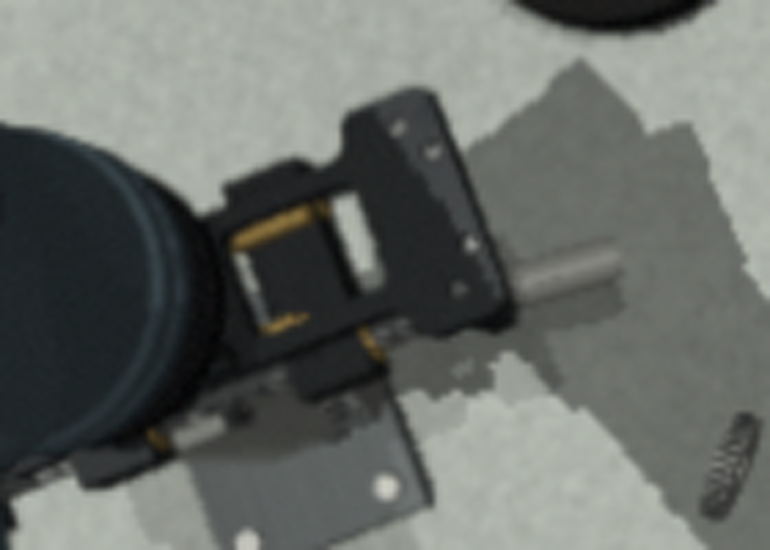

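Emit:
carry_out:
  increments:
    - {"dx": 0.004, "dy": 0.004, "dz": -0.015, "rx": 0, "ry": 0, "rz": 0}
    - {"dx": 0.004, "dy": 0.004, "dz": -0.03, "rx": 0, "ry": 0, "rz": 0}
    - {"dx": 0.004, "dy": 0.004, "dz": -0.045, "rx": 0, "ry": 0, "rz": 0}
    - {"dx": 0.004, "dy": 0.004, "dz": -0.06, "rx": 0, "ry": 0, "rz": 0}
    - {"dx": 0.004, "dy": 0.004, "dz": -0.07, "rx": 0, "ry": 0, "rz": 0}
    - {"dx": 0.004, "dy": 0.004, "dz": -0.08, "rx": 0, "ry": 0, "rz": 0}
    - {"dx": 0.004, "dy": 0.004, "dz": -0.085, "rx": 0, "ry": 0, "rz": 0}
    - {"dx": 0.004, "dy": 0.004, "dz": -0.085, "rx": 0, "ry": 0, "rz": 0}

```text
clock: 3.4
position: [0.5795, 0.214, 0.3168]
tool_rot: [2.022, 0.373, -2.023]
force: [0.3, 0.1, 0.1]
gripper_width: 0.0311
```

```bash
python3 snap.py 2 side,165,250,325,370,5
```

```text
3.4 [0.5795 0.214  0.3168] [ 2.0219  0.3727 -2.0231] F [0.34 0.1  0.14] M [ 0.051 -0.033 -0.025] 0.0311 q [-0.2   0.61 -0.32  1.68  0.24  0.89 -1.82]
```

View pics/side2.png

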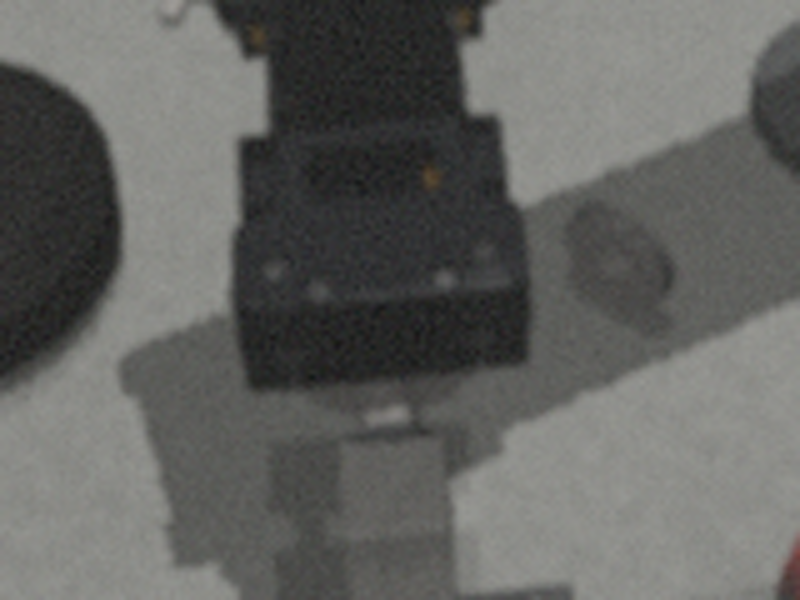

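The gripper body hides the pulley in this view, but the gripper is centred over the bar and there's no contact force. I'll keep lowering.

Emit:
carry_out:
  increments:
    - {"dx": 0, "dy": 0, "dz": -0.004, "rx": 0, "ry": 0, "rz": 0}
    - {"dx": 0, "dy": 0, "dz": -0.008, "rx": 0, "ry": 0, "rz": 0}
    - {"dx": 0, "dy": 0, "dz": -0.012, "rx": 0, "ry": 0, "rz": 0}
    - {"dx": 0, "dy": 0, "dz": -0.016, "rx": 0, "ry": 0, "rz": 0}
    - {"dx": 0, "dy": 0, "dz": -0.02, "rx": 0, "ry": 0, "rz": 0}
    - {"dx": 0, "dy": 0, "dz": -0.024, "rx": 0, "ry": 0, "rz": 0}
    - {"dx": 0, "dy": 0, "dz": -0.027, "rx": 0, "ry": 0, "rz": 0}
    - {"dx": 0, "dy": 0, "dz": -0.027, "rx": 0, "ry": 0, "rz": 0}

```text
clock: 4.25
position: [0.5795, 0.214, 0.3034]
tool_rot: [2.022, 0.373, -2.023]
force: [0.1, 0.4, 0.1]
gripper_width: 0.031
```

Emit:
carry_out:
  increments:
    - {"dx": 0, "dy": 0, "dz": 0, "rx": 0, "ry": 0, "rz": 0}
    - {"dx": 0, "dy": 0, "dz": 0, "rx": 0, "ry": 0, "rz": 0}
    - {"dx": 0, "dy": 0, "dz": 0, "rx": 0, "ry": 0, "rz": 0}
    - {"dx": 0, "dy": 0, "dz": 0, "rx": 0, "ry": 0, "rz": 0}
    - {"dx": 0, "dy": 0, "dz": 0, "rx": 0, "ry": 0, "rz": 0}
    - {"dx": 0, "dy": 0, "dz": 0, "rx": 0, "ry": 0, "rz": 0}
    - {"dx": 0, "dy": 0, "dz": 0, "rx": 0, "ry": 0, "rz": 0}
    - {"dx": 0, "dy": 0, "dz": 0, "rx": 0, "ry": 0, "rz": 0}
  fingers: 0.6

```text
clock: 5.05
position: [0.5796, 0.2141, 0.3038]
tool_rot: [2.023, 0.373, -2.023]
force: [-0.2, 2.8, 0.5]
gripper_width: 0.0179
```

Emit:
carry_out:
  increments:
    - {"dx": 0, "dy": 0, "dz": 0, "rx": 0, "ry": 0, "rz": 0}
    - {"dx": 0, "dy": 0, "dz": 0, "rx": 0, "ry": 0, "rz": 0}
    - {"dx": 0, "dy": 0, "dz": 0, "rx": 0, "ry": 0, "rz": 0}
    - {"dx": 0, "dy": 0, "dz": 0, "rx": 0, "ry": 0, "rz": 0}
    - {"dx": 0, "dy": 0, "dz": 0, "rx": 0, "ry": 0, "rz": 0}
    - {"dx": 0, "dy": 0, "dz": 0, "rx": 0, "ry": 0, "rz": 0}
    - {"dx": 0, "dy": 0, "dz": 0, "rx": 0, "ry": 0, "rz": 0}
    - {"dx": 0, "dy": 0, "dz": 0, "rx": 0, "ry": 0, "rz": 0}
  fingers: 0.7

```text
clock: 5.85
position: [0.5796, 0.2141, 0.3038]
tool_rot: [2.023, 0.373, -2.022]
force: [-1.0, 2.1, 1.9]
gripper_width: 0.0133
```

Emit:
carry_out:
  increments:
    - {"dx": 0, "dy": 0, "dz": 0, "rx": 0, "ry": 0, "rz": 0}
    - {"dx": 0, "dy": 0, "dz": 0, "rx": 0, "ry": 0, "rz": 0}
    - {"dx": 0, "dy": 0, "dz": 0, "rx": 0, "ry": 0, "rz": 0}
    - {"dx": 0, "dy": 0, "dz": 0, "rx": 0, "ry": 0, "rz": 0}
    - {"dx": 0, "dy": 0, "dz": 0, "rx": 0, "ry": 0, "rz": 0}
    - {"dx": 0, "dy": 0, "dz": 0, "rx": 0, "ry": 0, "rz": 0}
    - {"dx": 0, "dy": 0, "dz": 0, "rx": 0, "ry": 0, "rz": 0}
    - {"dx": 0, "dy": 0, "dz": 0, "rx": 0, "ry": 0, "rz": 0}
  fingers: 1

```text
clock: 6.65
position: [0.5797, 0.2139, 0.3038]
tool_rot: [2.023, 0.373, -2.022]
force: [-0.1, 0.8, 2.7]
gripper_width: 0.0114
```

```bash
python3 snap.py 3
```

```text
6.65 [0.5797 0.2139 0.3038] [ 2.0227  0.3726 -2.0224] F [-0.12  0.81  2.75] M [0.371 0.098 0.005] 0.0114 q [-0.2   0.62 -0.32  1.69  0.24  0.87 -1.83]
```

Emit:
carry_out:
  increments:
    - {"dx": 0, "dy": 0, "dz": 0.001, "rx": 0, "ry": 0, "rz": 0}
    - {"dx": 0, "dy": 0, "dz": 0.001, "rx": 0, "ry": 0, "rz": 0}
    - {"dx": 0, "dy": 0, "dz": 0.002, "rx": 0, "ry": 0, "rz": 0}
    - {"dx": 0, "dy": 0, "dz": 0.002, "rx": 0, "ry": 0, "rz": 0}
    - {"dx": 0, "dy": 0, "dz": 0.003, "rx": 0, "ry": 0, "rz": 0}
    - {"dx": 0, "dy": 0, "dz": 0.003, "rx": 0, "ry": 0, "rz": 0}
    - {"dx": 0, "dy": 0, "dz": 0.003, "rx": 0, "ry": 0, "rz": 0}
    - {"dx": 0, "dy": 0, "dz": 0.003, "rx": 0, "ry": 0, "rz": 0}

```text
clock: 7.45
position: [0.5795, 0.214, 0.3051]
tool_rot: [2.022, 0.373, -2.023]
force: [-0.4, -1.0, -3.1]
gripper_width: 0.0114
```

```bash
python3 snap.py 3
```

```text
7.45 [0.5795 0.214  0.3051] [ 2.0223  0.3727 -2.0228] F [-0.35 -1.04 -3.11] M [-0.003 -0.022 -0.014] 0.0114 q [-0.2   0.62 -0.32  1.69  0.24  0.87 -1.83]
```

Emit:
carry_out:
  increments:
    - {"dx": 0.001, "dy": -0.003, "dz": 0, "rx": 0, "ry": 0, "rz": 0}
    - {"dx": 0.002, "dy": -0.006, "dz": 0, "rx": 0, "ry": 0, "rz": 0}
    - {"dx": 0.0035, "dy": -0.009, "dz": 0, "rx": 0, "ry": 0, "rz": 0}
    - {"dx": 0.0045, "dy": -0.012, "dz": 0, "rx": 0, "ry": 0, "rz": 0}
    - {"dx": 0.006, "dy": -0.015, "dz": 0, "rx": 0, "ry": 0, "rz": 0}
    - {"dx": 0.007, "dy": -0.018, "dz": 0, "rx": 0, "ry": 0, "rz": 0}
    - {"dx": 0.0075, "dy": -0.02, "dz": 0, "rx": 0, "ry": 0, "rz": 0}
    - {"dx": 0.0075, "dy": -0.02, "dz": 0, "rx": 0, "ry": 0, "rz": 0}

```text
clock: 8.25
position: [0.5834, 0.2038, 0.3052]
tool_rot: [2.023, 0.372, -2.023]
force: [-0.0, 1.4, -2.1]
gripper_width: 0.0118
```

```bash
python3 snap.py 3; python3 -c "
from scipy.spatial.transform import Rotation as R;import numpy as np
m=R.from_rotvec([2.022,.373,-2.023]).as_matrix();print(m.round(3));print(np.degrees(np.arctan2(m[1,1],m[0,1])))"
```

```text
8.25 [0.5834 0.2038 0.3052] [ 2.0227  0.3724 -2.0228] F [-0.04  1.45 -2.11] M [-0.046  0.008 -0.029] 0.0118 q [-0.18  0.62 -0.32  1.69  0.24  0.87 -1.81]
[[-0.     0.357 -0.934]
 [-0.    -0.934 -0.357]
 [-1.    -0.     0.   ]]
-69.10416855859864
```

```bash
cat > plan.py <<'E'
import numpy as np, json
from scipy.spatial.transform import Rotation as Ro
L=0.1803
def dirv(y,p): y,p=np.radians([y,p]); return np.array([np.cos(p)*np.cos(y),np.cos(p)*np.sin(y),np.sin(p)])
X=dirv(-69.1,0)
def model(s,by,bp):
    """centre rel. to kink & rotation, s in m along bar"""
    e=dirv(-69.1+by,bp); w=np.cross(X,e); n=np.linalg.norm(w); w=w/n*np.arcsin(n) if n>1e-9 else w*0
    h=.006; f=np.clip((s+h)/(2*h),0,1)
    u=np.linspace(s-h,s+h,25); c=np.mean([X*min(a,0)+e*max(a,0) for a in u],0)
    return c,Ro.from_rotvec(f*w)
def rows(s0,s1,by,bp,off=(0,0,0),R0=None,prof=(.14,.28,.43,.57,.72,.86,1,1)):
    """off: extra world shift (m) over the call; R0: rotation already made from straight (rotvec), else the model at s0"""
    c0,Rm=model(s0,by,bp); Rs=Rm if R0 is None else Ro.from_rotvec(R0)
    t0=-L*Rs.apply([0,0,-1]); out=[]
    for k in prof:
        c,R=model(s0+(s1-s0)*k,by,bp)
        # blend the error of the initial rotation out
        R=R*Ro.from_rotvec((1-k)*(Rm.inv()*Rs).as_rotvec())
        d=c-c0+np.array(off)*k+(-L*R.apply([0,0,-1]))-t0
        r=(R*Rs.inv()).as_rotvec()
        out.append(dict(zip(["dx","dy","dz","rx","ry","rz"],[round(float(x),4) for x in list(d/.5)+list(r/np.pi)])))
    print(json.dumps(out)); print("end rot from straight",R.as_rotvec().round(4).tolist())
E
python3 -c "
from plan import *
rows(-.0124,-.004,-5,-10)"
```

```text
[{"dx": 0.0008, "dy": -0.0022, "dz": 0.0, "rx": 0.0, "ry": 0.0, "rz": 0.0}, {"dx": 0.0017, "dy": -0.0044, "dz": 0.0, "rx": 0.0, "ry": 0.0, "rz": 0.0}, {"dx": 0.0026, "dy": -0.0067, "dz": 0.0, "rx": 0.0, "ry": 0.0, "rz": 0.0}, {"dx": 0.0034, "dy": -0.0089, "dz": 0.0, "rx": 0.0, "ry": 0.0, "rz": 0.0}, {"dx": 0.0043, "dy": -0.0113, "dz": 0.0, "rx": 0.0, "ry": 0.0, "rz": 0.0}, {"dx": 0.0067, "dy": -0.0175, "dz": -0.0, "rx": 0.0036, "ry": 0.0014, "rz": -0.0019}, {"dx": 0.0096, "dy": -0.0255, "dz": -0.0002, "rx": 0.0087, "ry": 0.0033, "rz": -0.0046}, {"dx": 0.0096, "dy": -0.0255, "dz": -0.0002, "rx": 0.0087, "ry": 0.0033, "rz": -0.0046}]
end rot from straight [0.0272, 0.0104, -0.0144]
```

Emit:
carry_out:
  increments:
    - {"dx": 0.001, "dy": -0.002, "dz": 0, "rx": 0, "ry": 0, "rz": 0}
    - {"dx": 0.0015, "dy": -0.0045, "dz": 0, "rx": 0, "ry": 0, "rz": 0}
    - {"dx": 0.0025, "dy": -0.0065, "dz": 0, "rx": 0, "ry": 0, "rz": 0}
    - {"dx": 0.0035, "dy": -0.009, "dz": 0, "rx": 0, "ry": 0, "rz": 0}
    - {"dx": 0.0045, "dy": -0.0115, "dz": 0, "rx": 0, "ry": 0, "rz": 0}
    - {"dx": 0.0065, "dy": -0.0175, "dz": 0, "rx": 0.0035, "ry": 0.0015, "rz": -0.002}
    - {"dx": 0.0095, "dy": -0.0255, "dz": 0, "rx": 0.0085, "ry": 0.0035, "rz": -0.0045}
    - {"dx": 0.0095, "dy": -0.0255, "dz": 0, "rx": 0.0085, "ry": 0.0035, "rz": -0.0045}

```text
clock: 9.05
position: [0.5886, 0.1898, 0.3051]
tool_rot: [2.037, 0.389, -2.05]
force: [0.7, -0.8, -2.9]
gripper_width: 0.0115
```

```bash
cat > st.py <<'E'
import numpy as np; from rig import env; from scipy.spatial.transform import Rotation as Ro; from plan import *
s=env.sense(); R=Ro.from_rotvec(s["tool_rot"]); c=s["position"]+L*R.apply([1,0,0])
R0=Ro.from_rotvec([2.0225,.3727,-2.0228]); rr=(R*R0.inv()).as_rotvec()
k=np.array([.5872,.1918,.125]); N=np.array([.934,.357,0])
S=(c-k); print("t",s["clock"],"pulley c",c.round(4),"rel kink: along %.1f lat %.1f up %.1f mm"%(S@X*1e3,S@N*1e3,S[2]*1e3),"rot",rr.round(4).tolist())
F=s["force"]; print("F",F.round(2),"along %.1f lat %.1f up %.1f"%(F@X,F@N,F[2]),"M",s["wrist_torque"].round(3),"w",s["gripper_width"])
E
python3 st.py
```

```text
t 9.05 pulley c [0.5867 0.1946 0.1249] rel kink: along -2.8 lat 0.5 up -0.1 mm rot [0.0267, 0.011, -0.0164]
F [ 0.68 -0.82 -2.9 ] along 1.0 lat 0.3 up -2.9 M [-0.078 -0.063  0.062] w 0.011453767671934793
```

```bash
python3 -c "
from plan import *
rows(-.004,.002,-5,-10)"
```

```text
[{"dx": 0.0021, "dy": -0.0057, "dz": -0.0002, "rx": 0.0036, "ry": 0.0014, "rz": -0.0019}, {"dx": 0.0041, "dy": -0.0114, "dz": -0.0005, "rx": 0.0073, "ry": 0.0028, "rz": -0.0038}, {"dx": 0.0062, "dy": -0.0176, "dz": -0.0009, "rx": 0.0112, "ry": 0.0043, "rz": -0.0059}, {"dx": 0.0082, "dy": -0.0233, "dz": -0.0013, "rx": 0.0148, "ry": 0.0057, "rz": -0.0078}, {"dx": 0.0103, "dy": -0.0295, "dz": -0.0019, "rx": 0.0187, "ry": 0.0071, "rz": -0.0099}, {"dx": 0.0121, "dy": -0.0352, "dz": -0.0025, "rx": 0.0223, "ry": 0.0085, "rz": -0.0118}, {"dx": 0.014, "dy": -0.041, "dz": -0.0032, "rx": 0.026, "ry": 0.0099, "rz": -0.0137}, {"dx": 0.014, "dy": -0.041, "dz": -0.0032, "rx": 0.026, "ry": 0.0099, "rz": -0.0137}]
end rot from straight [0.1088, 0.0416, -0.0576]
```

Emit:
carry_out:
  increments:
    - {"dx": 0.002, "dy": -0.0055, "dz": 0, "rx": 0.0035, "ry": 0.0015, "rz": -0.002}
    - {"dx": 0.004, "dy": -0.0115, "dz": -0.0005, "rx": 0.0075, "ry": 0.003, "rz": -0.004}
    - {"dx": 0.006, "dy": -0.0175, "dz": -0.001, "rx": 0.011, "ry": 0.0045, "rz": -0.006}
    - {"dx": 0.008, "dy": -0.0235, "dz": -0.0015, "rx": 0.015, "ry": 0.0055, "rz": -0.008}
    - {"dx": 0.0105, "dy": -0.0295, "dz": -0.002, "rx": 0.0185, "ry": 0.007, "rz": -0.01}
    - {"dx": 0.012, "dy": -0.035, "dz": -0.0025, "rx": 0.0225, "ry": 0.0085, "rz": -0.012}
    - {"dx": 0.014, "dy": -0.041, "dz": -0.003, "rx": 0.026, "ry": 0.01, "rz": -0.0135}
    - {"dx": 0.014, "dy": -0.041, "dz": -0.003, "rx": 0.026, "ry": 0.01, "rz": -0.0135}

```text
clock: 9.85
position: [0.5954, 0.1698, 0.3036]
tool_rot: [2.079, 0.447, -2.126]
force: [0.5, 0.2, -2.5]
gripper_width: 0.0119
```

```bash
python3 st.py;python3 -c "
from plan import *
rows(.002,.008,-5,-10)"
```

```text
t 9.85 pulley c [0.5883 0.1895 0.1245] rel kink: along 2.5 lat 0.2 up -0.5 mm rot [0.1085, 0.0425, -0.0579]
F [ 0.52  0.17 -2.47] along 0.0 lat 0.5 up -2.5 M [-0.19  -0.038 -0.006] w 0.011888331832288256
[{"dx": 0.0018, "dy": -0.0058, "dz": -0.0007, "rx": 0.0036, "ry": 0.0014, "rz": -0.0019}, {"dx": 0.0036, "dy": -0.0115, "dz": -0.0016, "rx": 0.0073, "ry": 0.0028, "rz": -0.0038}, {"dx": 0.0054, "dy": -0.0177, "dz": -0.0025, "rx": 0.0112, "ry": 0.0043, "rz": -0.0059}, {"dx": 0.0071, "dy": -0.0235, "dz": -0.0035, "rx": 0.0148, "ry": 0.0057, "rz": -0.0078}, {"dx": 0.0084, "dy": -0.0281, "dz": -0.0043, "rx": 0.0173, "ry": 0.0066, "rz": -0.0092}, {"dx": 0.0089, "dy": -0.0297, "dz": -0.0046, "rx": 0.0173, "ry": 0.0066, "rz": -0.0092}, {"dx": 0.0094, "dy": -0.0312, "dz": -0.0049, "rx": 0.0173, "ry": 0.0066, "rz": -0.0092}, {"dx": 0.0094, "dy": -0.0312, "dz": -0.0049, "rx": 0.0173, "ry": 0.0066, "rz": -0.0092}]
end rot from straight [0.1633, 0.0623, -0.0864]
```

Emit:
carry_out:
  increments:
    - {"dx": 0.002, "dy": -0.006, "dz": -0.0005, "rx": 0.0035, "ry": 0.0015, "rz": -0.002}
    - {"dx": 0.0035, "dy": -0.0115, "dz": -0.0015, "rx": 0.0075, "ry": 0.003, "rz": -0.004}
    - {"dx": 0.0055, "dy": -0.0175, "dz": -0.0025, "rx": 0.011, "ry": 0.0045, "rz": -0.006}
    - {"dx": 0.007, "dy": -0.0235, "dz": -0.0035, "rx": 0.015, "ry": 0.0055, "rz": -0.008}
    - {"dx": 0.0085, "dy": -0.028, "dz": -0.0045, "rx": 0.0175, "ry": 0.0065, "rz": -0.009}
    - {"dx": 0.009, "dy": -0.0295, "dz": -0.0045, "rx": 0.0175, "ry": 0.0065, "rz": -0.009}
    - {"dx": 0.0095, "dy": -0.031, "dz": -0.005, "rx": 0.0175, "ry": 0.0065, "rz": -0.009}
    - {"dx": 0.0095, "dy": -0.031, "dz": -0.005, "rx": 0.0175, "ry": 0.0065, "rz": -0.009}

```text
clock: 10.65
position: [0.5999, 0.1553, 0.3012]
tool_rot: [2.106, 0.488, -2.175]
force: [0.9, 0.5, -2.4]
gripper_width: 0.0112
```

```bash
python3 st.py;python3 -c "
from plan import *
rows(.008,.016,-5,-10)"
```

```text
t 10.65 pulley c [0.5898 0.185  0.1237] rel kink: along 7.3 lat 0.0 up -1.3 mm rot [0.1634, 0.0627, -0.0845]
F [ 0.91  0.54 -2.37] along -0.2 lat 1.0 up -2.4 M [-0.24  -0.027  0.039] w 0.01124896951632414
[{"dx": 0.0006, "dy": -0.0021, "dz": -0.0004, "rx": 0.0, "ry": 0.0, "rz": -0.0}, {"dx": 0.0012, "dy": -0.0042, "dz": -0.0008, "rx": 0.0, "ry": 0.0, "rz": -0.0}, {"dx": 0.0019, "dy": -0.0065, "dz": -0.0012, "rx": 0.0, "ry": 0.0, "rz": -0.0}, {"dx": 0.0025, "dy": -0.0086, "dz": -0.0016, "rx": 0.0, "ry": 0.0, "rz": -0.0}, {"dx": 0.0031, "dy": -0.0109, "dz": -0.002, "rx": 0.0, "ry": 0.0, "rz": -0.0}, {"dx": 0.0037, "dy": -0.013, "dz": -0.0024, "rx": 0.0, "ry": 0.0, "rz": -0.0}, {"dx": 0.0043, "dy": -0.0152, "dz": -0.0028, "rx": 0.0, "ry": 0.0, "rz": -0.0}, {"dx": 0.0043, "dy": -0.0152, "dz": -0.0028, "rx": 0.0, "ry": 0.0, "rz": -0.0}]
end rot from straight [0.1633, 0.0623, -0.0864]
```

Emit:
carry_out:
  increments:
    - {"dx": 0.001, "dy": -0.002, "dz": -0.0005, "rx": 0, "ry": 0, "rz": 0}
    - {"dx": 0.0015, "dy": -0.004, "dz": -0.001, "rx": 0, "ry": 0, "rz": 0}
    - {"dx": 0.0025, "dy": -0.0065, "dz": -0.001, "rx": 0, "ry": 0, "rz": 0}
    - {"dx": 0.003, "dy": -0.0085, "dz": -0.0015, "rx": 0, "ry": 0, "rz": 0}
    - {"dx": 0.0035, "dy": -0.011, "dz": -0.002, "rx": 0, "ry": 0, "rz": 0}
    - {"dx": 0.0045, "dy": -0.013, "dz": -0.0025, "rx": 0, "ry": 0, "rz": 0}
    - {"dx": 0.005, "dy": -0.015, "dz": -0.003, "rx": 0, "ry": 0, "rz": 0}
    - {"dx": 0.005, "dy": -0.015, "dz": -0.003, "rx": 0, "ry": 0, "rz": 0}

```text
clock: 11.45
position: [0.6024, 0.1475, 0.2997]
tool_rot: [2.106, 0.487, -2.176]
force: [-0.5, 0.2, -2.9]
gripper_width: 0.0117
```

```bash
python3 st.py
```

```text
t 11.45 pulley c [0.5924 0.1772 0.1221] rel kink: along 15.5 lat -0.4 up -2.9 mm rot [0.1633, 0.0628, -0.0849]
F [-0.5   0.2  -2.89] along -0.4 lat -0.4 up -2.9 M [-0.3    0.004  0.049] w 0.011725851447808348
```

Emit:
carry_out:
  increments:
    - {"dx": 0.0005, "dy": -0.0025, "dz": -0.0005, "rx": 0, "ry": 0, "rz": 0}
    - {"dx": 0.0015, "dy": -0.0055, "dz": -0.001, "rx": 0, "ry": 0, "rz": 0}
    - {"dx": 0.0025, "dy": -0.008, "dz": -0.0015, "rx": 0, "ry": 0, "rz": 0}
    - {"dx": 0.003, "dy": -0.011, "dz": -0.002, "rx": 0, "ry": 0, "rz": 0}
    - {"dx": 0.004, "dy": -0.0135, "dz": -0.0025, "rx": 0, "ry": 0, "rz": 0}
    - {"dx": 0.0045, "dy": -0.0165, "dz": -0.003, "rx": 0, "ry": 0, "rz": 0}
    - {"dx": 0.0055, "dy": -0.019, "dz": -0.0035, "rx": 0, "ry": 0, "rz": 0}
    - {"dx": 0.0055, "dy": -0.019, "dz": -0.0035, "rx": 0, "ry": 0, "rz": 0}

```text
clock: 12.25
position: [0.6052, 0.138, 0.2979]
tool_rot: [2.106, 0.487, -2.176]
force: [0.1, -1.0, -2.8]
gripper_width: 0.0117
```

```bash
python3 st.py
```

```text
t 12.25 pulley c [0.5952 0.1677 0.1203] rel kink: along 25.4 lat -1.2 up -4.7 mm rot [0.1633, 0.0627, -0.0851]
F [ 0.08 -0.95 -2.8 ] along 0.9 lat -0.3 up -2.8 M [-0.323 -0.102  0.011] w 0.011685696251658769
```

Emit:
carry_out:
  increments:
    - {"dx": 0.0005, "dy": -0.0025, "dz": -0.0005, "rx": 0, "ry": 0, "rz": 0}
    - {"dx": 0.0015, "dy": -0.0055, "dz": -0.001, "rx": 0, "ry": 0, "rz": 0}
    - {"dx": 0.0025, "dy": -0.008, "dz": -0.0015, "rx": 0, "ry": 0, "rz": 0}
    - {"dx": 0.003, "dy": -0.011, "dz": -0.002, "rx": 0, "ry": 0, "rz": 0}
    - {"dx": 0.004, "dy": -0.0135, "dz": -0.0025, "rx": 0, "ry": 0, "rz": 0}
    - {"dx": 0.0045, "dy": -0.0165, "dz": -0.003, "rx": 0, "ry": 0, "rz": 0}
    - {"dx": 0.0055, "dy": -0.019, "dz": -0.0035, "rx": 0, "ry": 0, "rz": 0}
    - {"dx": 0.0055, "dy": -0.019, "dz": -0.0035, "rx": 0, "ry": 0, "rz": 0}

```text
clock: 13.05
position: [0.608, 0.1284, 0.2962]
tool_rot: [2.106, 0.487, -2.176]
force: [0.3, -0.4, -2.2]
gripper_width: 0.0115
```

```bash
python3 st.py; python3 snap.py 5 side,165,210,325,330,5 top,120,140,260,240,5.5
```

```text
t 13.05 pulley c [0.598  0.1581 0.1186] rel kink: along 35.3 lat -2.0 up -6.4 mm rot [0.1632, 0.0627, -0.0851]
F [ 0.28 -0.4  -2.25] along 0.5 lat 0.1 up -2.2 M [-0.248 -0.071 -0.001] w 0.011484067210062376
13.05 [0.608  0.1284 0.2962] [ 2.106   0.4869 -2.1757] F [ 0.28 -0.4  -2.25] M [-0.248 -0.071 -0.001] 0.0115 q [ 0.04  0.66 -0.4   1.67  0.09  0.86 -1.63]
```

View pics/side5.png

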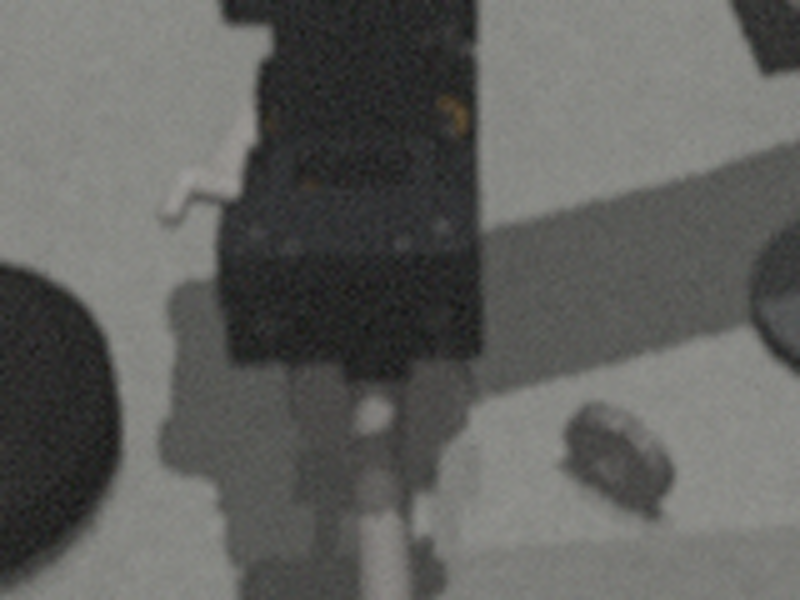

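View pics/top5.png

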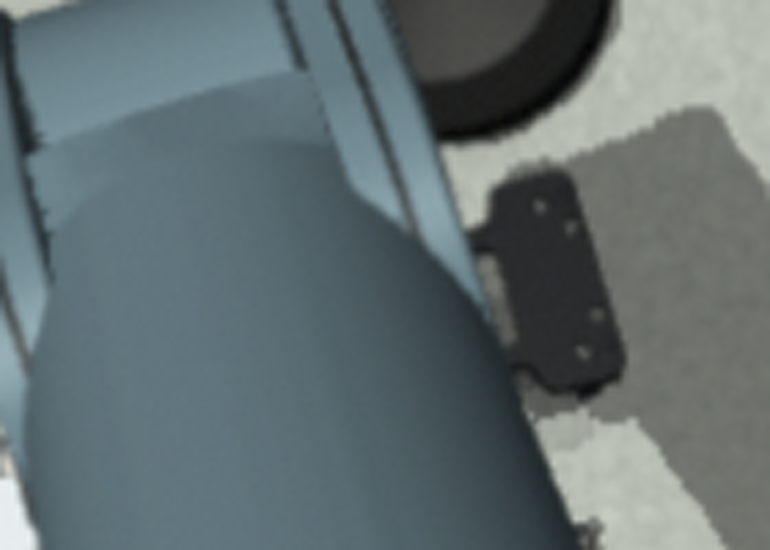

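Both views are mostly blocked: the side view shows the lit bar at crop (378,410) running up to the finger at (375,365). From here I'll go by force, easing the descent slightly.

Emit:
carry_out:
  increments:
    - {"dx": 0.0005, "dy": -0.002, "dz": 0, "rx": 0, "ry": 0, "rz": 0}
    - {"dx": 0.0015, "dy": -0.0045, "dz": -0.0005, "rx": 0, "ry": 0, "rz": 0}
    - {"dx": 0.002, "dy": -0.0065, "dz": -0.001, "rx": 0, "ry": 0, "rz": 0}
    - {"dx": 0.0025, "dy": -0.0085, "dz": -0.001, "rx": 0, "ry": 0, "rz": 0}
    - {"dx": 0.003, "dy": -0.011, "dz": -0.0015, "rx": 0, "ry": 0, "rz": 0}
    - {"dx": 0.0035, "dy": -0.013, "dz": -0.002, "rx": 0, "ry": 0, "rz": 0}
    - {"dx": 0.0045, "dy": -0.015, "dz": -0.0025, "rx": 0, "ry": 0, "rz": 0}
    - {"dx": 0.0045, "dy": -0.015, "dz": -0.0025, "rx": 0, "ry": 0, "rz": 0}

```text
clock: 13.95
position: [0.6102, 0.121, 0.2949]
tool_rot: [2.106, 0.487, -2.176]
force: [0.2, -0.4, -3.4]
gripper_width: 0.0119
```

```bash
python3 st.py
```

```text
t 13.95 pulley c [0.6002 0.1507 0.1174] rel kink: along 43.0 lat -2.5 up -7.6 mm rot [0.1633, 0.0627, -0.085]
F [ 0.25 -0.4  -3.41] along 0.5 lat 0.1 up -3.4 M [-0.314 -0.092  0.017] w 0.01185659729283262
```

Forces stay quiet, so I'll continue at pitch −10°.

Emit:
carry_out:
  increments:
    - {"dx": 0.0005, "dy": -0.002, "dz": -0.0005, "rx": 0, "ry": 0, "rz": 0}
    - {"dx": 0.0015, "dy": -0.0045, "dz": -0.001, "rx": 0, "ry": 0, "rz": 0}
    - {"dx": 0.002, "dy": -0.0065, "dz": -0.001, "rx": 0, "ry": 0, "rz": 0}
    - {"dx": 0.0025, "dy": -0.0085, "dz": -0.0015, "rx": 0, "ry": 0, "rz": 0}
    - {"dx": 0.003, "dy": -0.011, "dz": -0.002, "rx": 0, "ry": 0, "rz": 0}
    - {"dx": 0.0035, "dy": -0.013, "dz": -0.0025, "rx": 0, "ry": 0, "rz": 0}
    - {"dx": 0.0045, "dy": -0.015, "dz": -0.003, "rx": 0, "ry": 0, "rz": 0}
    - {"dx": 0.0045, "dy": -0.015, "dz": -0.003, "rx": 0, "ry": 0, "rz": 0}

```text
clock: 14.75
position: [0.6124, 0.1135, 0.2934]
tool_rot: [2.106, 0.487, -2.176]
force: [0.3, -0.1, -2.9]
gripper_width: 0.0116
```

```bash
python3 st.py
```

```text
t 14.75 pulley c [0.6024 0.1432 0.1159] rel kink: along 50.8 lat -3.1 up -9.1 mm rot [0.1632, 0.0627, -0.0849]
F [ 0.35 -0.07 -2.94] along 0.2 lat 0.3 up -2.9 M [-0.286 -0.076 -0.05 ] w 0.011603322072910809
```

Emit:
carry_out:
  increments:
    - {"dx": 0.0005, "dy": -0.002, "dz": -0.0005, "rx": 0, "ry": 0, "rz": 0}
    - {"dx": 0.0015, "dy": -0.0045, "dz": -0.001, "rx": 0, "ry": 0, "rz": 0}
    - {"dx": 0.002, "dy": -0.0065, "dz": -0.001, "rx": 0, "ry": 0, "rz": 0}
    - {"dx": 0.0025, "dy": -0.0085, "dz": -0.0015, "rx": 0, "ry": 0, "rz": 0}
    - {"dx": 0.003, "dy": -0.011, "dz": -0.002, "rx": 0, "ry": 0, "rz": 0}
    - {"dx": 0.0035, "dy": -0.013, "dz": -0.0025, "rx": 0, "ry": 0, "rz": 0}
    - {"dx": 0.0045, "dy": -0.015, "dz": -0.003, "rx": 0, "ry": 0, "rz": 0}
    - {"dx": 0.0045, "dy": -0.015, "dz": -0.003, "rx": 0, "ry": 0, "rz": 0}

```text
clock: 15.55
position: [0.6147, 0.106, 0.2919]
tool_rot: [2.106, 0.487, -2.176]
force: [-0.2, -0.5, -2.0]
gripper_width: 0.0119
```

```bash
python3 st.py
```

```text
t 15.55 pulley c [0.6047 0.1357 0.1144] rel kink: along 58.6 lat -3.7 up -10.6 mm rot [0.1633, 0.0627, -0.085]
F [-0.23 -0.49 -2.01] along 0.4 lat -0.4 up -2.0 M [-0.216 -0.102  0.034] w 0.011919327274619562
```

Emit:
carry_out:
  increments:
    - {"dx": 0.0005, "dy": -0.002, "dz": 0, "rx": 0, "ry": 0, "rz": 0}
    - {"dx": 0.0015, "dy": -0.0045, "dz": 0, "rx": 0, "ry": 0, "rz": 0}
    - {"dx": 0.002, "dy": -0.0065, "dz": -0.0005, "rx": 0, "ry": 0, "rz": 0}
    - {"dx": 0.0025, "dy": -0.0085, "dz": -0.001, "rx": 0, "ry": 0, "rz": 0}
    - {"dx": 0.003, "dy": -0.011, "dz": -0.001, "rx": 0, "ry": 0, "rz": 0}
    - {"dx": 0.0035, "dy": -0.013, "dz": -0.0015, "rx": 0, "ry": 0, "rz": 0}
    - {"dx": 0.0045, "dy": -0.015, "dz": -0.002, "rx": 0, "ry": 0, "rz": 0}
    - {"dx": 0.0045, "dy": -0.015, "dz": -0.002, "rx": 0, "ry": 0, "rz": 0}

```text
clock: 16.35
position: [0.6169, 0.0985, 0.2909]
tool_rot: [2.106, 0.487, -2.176]
force: [-0.8, -1.0, -2.9]
gripper_width: 0.0118
```

```bash
python3 st.py
```

```text
t 16.35 pulley c [0.6069 0.1282 0.1134] rel kink: along 66.4 lat -4.3 up -11.6 mm rot [0.1633, 0.0627, -0.0849]
F [-0.79 -0.98 -2.92] along 0.6 lat -1.1 up -2.9 M [-0.329 -0.076  0.003] w 0.011757606157034995
```

Emit:
carry_out:
  increments:
    - {"dx": 0, "dy": -0.002, "dz": -0.0005, "rx": 0, "ry": 0, "rz": 0}
    - {"dx": 0.0005, "dy": -0.0045, "dz": -0.001, "rx": 0, "ry": 0, "rz": 0}
    - {"dx": 0.001, "dy": -0.0065, "dz": -0.001, "rx": 0, "ry": 0, "rz": 0}
    - {"dx": 0.0015, "dy": -0.0085, "dz": -0.0015, "rx": 0, "ry": 0, "rz": 0}
    - {"dx": 0.002, "dy": -0.011, "dz": -0.002, "rx": 0, "ry": 0, "rz": 0}
    - {"dx": 0.003, "dy": -0.013, "dz": -0.002, "rx": 0, "ry": 0, "rz": 0}
    - {"dx": 0.0035, "dy": -0.015, "dz": -0.0025, "rx": 0, "ry": 0, "rz": 0}
    - {"dx": 0.0035, "dy": -0.015, "dz": -0.0025, "rx": 0, "ry": 0, "rz": 0}

```text
clock: 17.15
position: [0.6187, 0.091, 0.2896]
tool_rot: [2.106, 0.487, -2.176]
force: [-1.0, 0.1, -2.8]
gripper_width: 0.012
```

```bash
python3 st.py
```

```text
t 17.15 pulley c [0.6086 0.1207 0.1121] rel kink: along 74.0 lat -5.4 up -12.9 mm rot [0.1633, 0.0628, -0.085]
F [-1.04  0.08 -2.78] along -0.4 lat -0.9 up -2.8 M [-0.277 -0.071  0.052] w 0.01204237745174351
```

Emit:
carry_out:
  increments:
    - {"dx": 0, "dy": -0.0025, "dz": -0.0005, "rx": 0, "ry": 0, "rz": 0}
    - {"dx": 0.001, "dy": -0.0055, "dz": -0.001, "rx": 0, "ry": 0, "rz": 0}
    - {"dx": 0.0015, "dy": -0.008, "dz": -0.0015, "rx": 0, "ry": 0, "rz": 0}
    - {"dx": 0.002, "dy": -0.011, "dz": -0.002, "rx": 0, "ry": 0, "rz": 0}
    - {"dx": 0.003, "dy": -0.0135, "dz": -0.0025, "rx": 0, "ry": 0, "rz": 0}
    - {"dx": 0.004, "dy": -0.0165, "dz": -0.003, "rx": 0, "ry": 0, "rz": 0}
    - {"dx": 0.0045, "dy": -0.019, "dz": -0.0035, "rx": 0, "ry": 0, "rz": 0}
    - {"dx": 0.0045, "dy": -0.019, "dz": -0.0035, "rx": 0, "ry": 0, "rz": 0}

```text
clock: 17.95
position: [0.6209, 0.0814, 0.2879]
tool_rot: [2.106, 0.487, -2.176]
force: [0.6, -0.0, -3.1]
gripper_width: 0.0115
```

```bash
python3 st.py
```

```text
t 17.95 pulley c [0.6109 0.1112 0.1104] rel kink: along 83.8 lat -6.7 up -14.6 mm rot [0.1633, 0.0627, -0.0851]
F [ 0.57 -0.   -3.08] along 0.2 lat 0.5 up -3.1 M [-0.31  -0.027 -0.001] w 0.011515999796327227
```

Emit:
carry_out:
  increments:
    - {"dx": 0.0015, "dy": -0.005, "dz": -0.001, "rx": 0, "ry": 0, "rz": 0}
    - {"dx": 0.0025, "dy": -0.01, "dz": -0.002, "rx": 0, "ry": 0, "rz": 0}
    - {"dx": 0.004, "dy": -0.015, "dz": -0.003, "rx": 0, "ry": 0, "rz": 0}
    - {"dx": 0.0055, "dy": -0.02, "dz": -0.0035, "rx": 0, "ry": 0, "rz": 0}
    - {"dx": 0.008, "dy": -0.028, "dz": -0.005, "rx": 0, "ry": 0, "rz": 0}
    - {"dx": 0.011, "dy": -0.038, "dz": -0.007, "rx": 0, "ry": 0, "rz": 0}
    - {"dx": 0.015, "dy": -0.052, "dz": -0.009, "rx": 0, "ry": 0, "rz": 0}
    - {"dx": 0.015, "dy": -0.052, "dz": -0.009, "rx": 0, "ry": 0, "rz": 0}

```text
clock: 18.75
position: [0.6287, 0.0539, 0.2831]
tool_rot: [2.107, 0.484, -2.176]
force: [-1.1, -0.7, -3.5]
gripper_width: 0.0117
```

```bash
python3 st.py; python3 snap.py 6 side,165,200,325,320,5 top,120,140,260,240,5.5
```

```text
t 18.75 pulley c [0.6188 0.0834 0.1055] rel kink: along 112.5 lat -9.2 up -19.5 mm rot [0.1623, 0.0626, -0.0867]
F [-1.08 -0.65 -3.51] along 0.2 lat -1.2 up -3.5 M [-0.292 -0.11   0.011] w 0.011702230359888068
18.75 [0.6287 0.0539 0.2831] [ 2.1066  0.4843 -2.1765] F [-1.08 -0.65 -3.51] M [-0.292 -0.11   0.011] 0.0117 q [ 0.15  0.7  -0.38  1.64  0.09  0.88 -1.51]
```

View pics/side6.png

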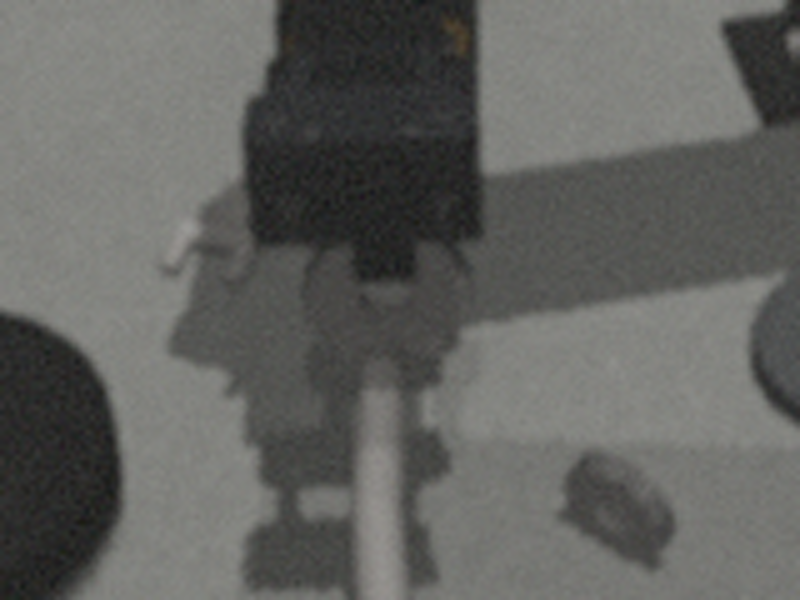

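View pics/top6.png

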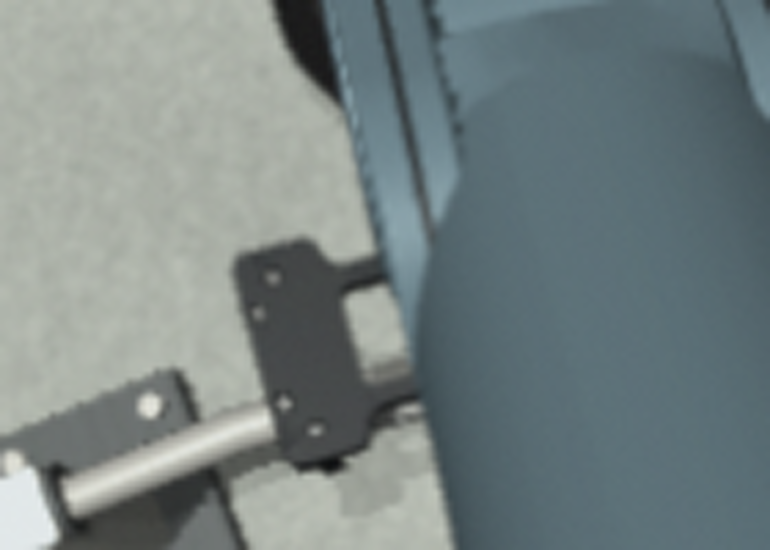

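The pulley is off the bar: the side view shows the bar tip at crop (380,365), clear below the bore at (385,295). I'll cross-check the cradle centre from the side view.

```bash
python3 - <<'E'
from h import *
s=load("side");t=load("top")
C=np.array([onz(s,(297+a/6,180+b/6),.008) for a,b in [(75,148),(125,268),(323,237),(267,122)]])
print(C.round(4),C.mean(0).round(4),[np.linalg.norm(C[i]-C[(i+1)%4]).round(4) for i in range(4)])
d=C[1]-C[0]+C[2]-C[3];print(np.degrees(np.arctan2(d[1],d[0])));d=C[2]-C[1]+C[3]-C[0];print(np.degrees(np.arctan2(d[1],d[0])))
c=np.array([.4995,-.2,.041]);x=np.array([np.cos(np.radians(-63.5)),np.sin(np.radians(-63.5)),0]);y=np.array([-x[1],x[0],0])
pts=[c+a*9e-3*x+b*16e-3*y for a in(-1,1) for b in(-1,1)]
print(proj(t,pts).round(1),proj(s,pts).round(1))
# dark inner cheeks in top crop: cheeks corners seen at crop6 offset 320,225
print((proj(t,pts)-[320,225])*6); print((proj(s,pts)-[297,180])*6+[390,0])
E
python3 - <<'E'
import numpy as np
from scipy.spatial.transform import Rotation as Ro
# target tool rot: down, jaw yaw -63.5
def R(y): 
    y=np.radians(y); Y=np.array([np.cos(y),np.sin(y),0]); Xt=np.array([0,0,-1.]); return np.stack([Xt,Y,np.cross(Xt,Y)],1)
Rc=Ro.from_rotvec([2.1066,.4843,-2.1765]); Rt=Ro.from_matrix(R(-63.5))
print((Rt*Rc.inv()).as_rotvec()/np.pi, Rt.as_rotvec())
E
```

```text
[[ 0.5483 -0.2084  0.008 ]
 [ 0.5175 -0.144   0.008 ]
 [ 0.4486 -0.1792  0.008 ]
 [ 0.478  -0.2426  0.008 ]] [ 0.4981 -0.1936  0.008 ] [np.float64(0.0713), np.float64(0.0774), np.float64(0.0699), np.float64(0.0782)]
115.24722725240301
-153.49274093760854
[[355.  264.7]
 [348.  251.6]
 [362.2 260.7]
 [355.2 247.7]] [[339.  200.4]
 [325.3 202.4]
 [336.4 195.6]
 [322.9 197.5]]
[[209.84171749 237.96074584]
 [168.1181264  159.82647674]
 [253.02325192 214.30792082]
 [211.33384207 136.32770812]]
[[641.7584817  122.61003897]
 [559.82515456 134.19759443]
 [626.45113204  93.53400047]
 [545.49993678 104.81359686]]
[-0.05068635 -0.02249462  0.05875828] [ 1.96418545  0.46250428 -1.96418545]
```

Emit:
carry_out:
  increments:
    - {"dx": -0.008, "dy": -0.035, "dz": 0.012, "rx": -0.004, "ry": -0.002, "rz": 0.004}
    - {"dx": -0.045, "dy": -0.1, "dz": 0.024, "rx": -0.01, "ry": -0.0045, "rz": 0.012}
    - {"dx": -0.09, "dy": -0.18, "dz": 0.03, "rx": -0.018, "ry": -0.008, "rz": 0.021}
    - {"dx": -0.134, "dy": -0.26, "dz": 0.034, "rx": -0.0265, "ry": -0.0115, "rz": 0.0305}
    - {"dx": -0.175, "dy": -0.34, "dz": 0.034, "rx": -0.0345, "ry": -0.0155, "rz": 0.04}
    - {"dx": -0.217, "dy": -0.42, "dz": 0.034, "rx": -0.0425, "ry": -0.019, "rz": 0.0495}
    - {"dx": -0.245, "dy": -0.475, "dz": 0.034, "rx": -0.048, "ry": -0.0215, "rz": 0.056}
    - {"dx": -0.258, "dy": -0.502, "dz": 0.034, "rx": -0.0505, "ry": -0.0225, "rz": 0.059}

```text
clock: 19.65
position: [0.4972, -0.1989, 0.3009]
tool_rot: [1.963, 0.461, -1.966]
force: [0.8, 0.2, -3.0]
gripper_width: 0.0113
```

Emit:
carry_out:
  increments:
    - {"dx": 0, "dy": 0, "dz": -0.01, "rx": 0, "ry": 0, "rz": 0}
    - {"dx": 0, "dy": 0, "dz": -0.02, "rx": 0, "ry": 0, "rz": 0}
    - {"dx": 0, "dy": 0, "dz": -0.03, "rx": 0, "ry": 0, "rz": 0}
    - {"dx": 0, "dy": 0, "dz": -0.04, "rx": 0, "ry": 0, "rz": 0}
    - {"dx": 0, "dy": 0, "dz": -0.046, "rx": 0, "ry": 0, "rz": 0}
    - {"dx": 0, "dy": 0, "dz": -0.05, "rx": 0, "ry": 0, "rz": 0}
    - {"dx": 0, "dy": 0, "dz": -0.05, "rx": 0, "ry": 0, "rz": 0}
    - {"dx": 0, "dy": 0, "dz": -0.05, "rx": 0, "ry": 0, "rz": 0}

```text
clock: 20.45
position: [0.4995, -0.1952, 0.2755]
tool_rot: [1.963, 0.467, -1.963]
force: [0.2, 0.4, -2.6]
gripper_width: 0.0113
```

```bash
python3 st.py; python3 snap.py 7 side,285,140,385,220,7 top,290,200,410,300,6
```

```text
t 20.45 pulley c [ 0.4994 -0.1949  0.0952] rel kink: along 330.0 lat -220.1 up -29.8 mm rot [0.0015, 0.0002, 0.101]
F [ 0.17  0.37 -2.58] along -0.3 lat 0.3 up -2.6 M [-0.003 -0.042  0.03 ] w 0.011325883853795392
20.45 [ 0.4995 -0.1952  0.2755] [ 1.9629  0.4668 -1.9631] F [ 0.17  0.37 -2.58] M [-0.003 -0.042  0.03 ] 0.0113 q [ 0.54  0.55 -0.33  1.92  0.26  0.71 -1.04]
```

View pics/side7.png

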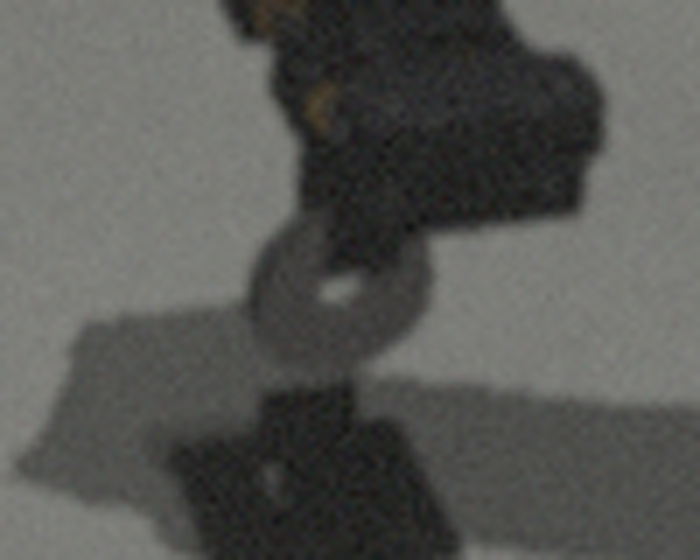

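View pics/top7.png

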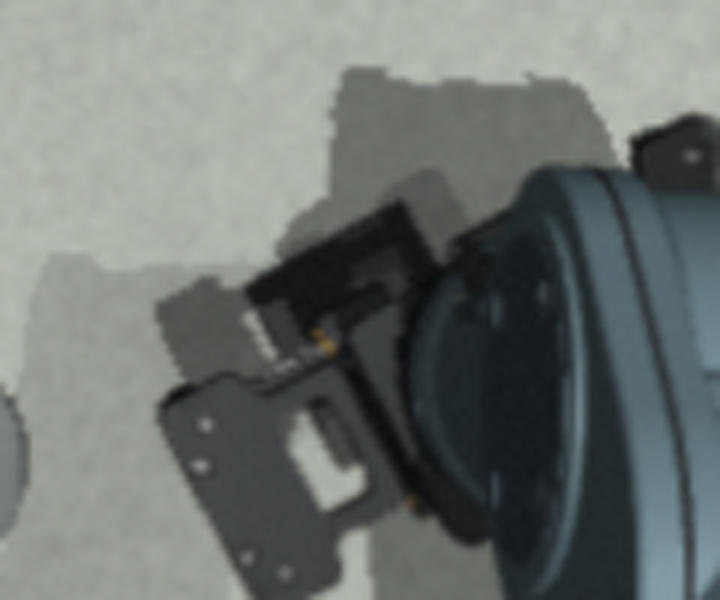

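The side view shows the pulley ring at crop x 250–433, with its bottom at about (315,373), directly above the cradle's cheeks at (265–355, 380). I'll compare the pulley's image position with the robot's to calibrate the side camera, then apply that offset to the cradle.

Run:
```python
from h import *
d=dict(np.load("pics/side7.npz")); g=cv2.cvtColor(d["color"],cv2.COLOR_BGR2GRAY).astype(np.float32)
c=np.array([.4994,-.1949,.0952]);a=np.radians(-63.5);x=np.array([np.cos(a),np.sin(a),0]);y=np.array([-x[1],x[0],0]);z=np.array([0,0,1.])
def outline(c):
    th=np.linspace(0,2*np.pi,181); return np.vstack([proj(d,[c+o*x+.028*(np.cos(t)*y+np.sin(t)*z) for t in th]) for o in(-.006,.006)])
P=outline(c); bb=P[:,0].min(),P[:,0].max(),P[:,1].max(),P[:,1].min(); print("pred bbox L R bottom top",np.round(bb,1))
f=lambda X,Y:(285+(X+.5)/7-.5,140+(Y+.5)/7-.5)
print("obs L,R,bot",f(250,290),f(433,275),f(315,373))
hull=cv2.convexHull(P.astype(np.float32))[:,0]; ctr=hull.mean(0)
# radial edge search at free directions
gb=cv2.GaussianBlur(g,(0,0),.8); res=[]
for ang in list(range(20,60,5))+list(range(125,200,5)):   # image angle, down = +90
    u=np.array([np.cos(np.radians(ang)),np.sin(np.radians(ang))])
    # predicted radius: distance to hull along u
    ths=np.arange(5,25,.1); ins=[cv2.pointPolygonTest(hull.astype(np.float32),tuple(map(float,ctr+r*u)),False)>=0 for r in ths]; r0=ths[np.where(ins)[0].max()]
    w=np.arange(-3.5,3.6,.1); pt=(ctr+(r0+w)[:,None]*u).astype(np.float32)
    p=cv2.remap(gb,pt[:,0][None],pt[:,1][None],cv2.INTER_LINEAR)[0]; gr=np.gradient(p); i=gr.argmax(); res.append((ang,w[i],gr[i]*10))
A=np.array([[np.cos(np.radians(r[0])),np.sin(np.radians(r[0]))] for r in res]); b=np.array([r[1] for r in res]); W=np.array([r[2] for r in res])>8
print([(r[0],round(float(r[1]),1),round(float(r[2]))) for r in res])
s,_,_,_=np.linalg.lstsq(np.c_[A,np.ones(len(A))][W],b[W],rcond=None); print("image shift obs-pred",s)
# effect of world moves on side pixel at pulley and at cradle
for q in([.0,0,0],[.001,0,0],[0,.001,0],[0,0,.001]): print(q,proj(d,[c+q])-proj(d,[c]))
```

```text
pred bbox L R bottom top [319.4 345.9 192.8 168.5]
obs L,R,bot (320.2857142857143, 181.0) (346.42857142857144, 178.85714285714286) (329.57142857142856, 192.85714285714286)
[(20, 0.1, 21), (25, 0.2, 20), (30, 0.1, 19), (35, 0.0, 20), (40, 0.2, 21), (45, -0.1, 22), (50, 0.4, 20), (55, -0.1, 21), (125, 0.3, 7), (130, 0.3, 6), (135, 0.2, 5), (140, 0.6, 5), (145, 0.2, 6), (150, 0.6, 7), (155, 0.0, 8), (160, 0.4, 9), (165, 0.2, 11), (170, 0.0, 16), (175, 0.2, 23), (180, 0.0, 25), (185, -0.7, 26), (190, -0.9, 27), (195, -0.4, 26)]
image shift obs-pred [-0.10266445  0.85069523 -0.31586654]
[0.0, 0, 0] [[0. 0.]]
[0.001, 0, 0] [[-0.45837924 -0.06687783]]
[0, 0.001, 0] [[-0.06784118  0.26588053]]
[0, 0, 0.001] [[ 0.03867403 -0.37331618]]
```

Emit:
carry_out:
  increments:
    - {"dx": 0.001, "dy": -0.006, "dz": 0, "rx": 0, "ry": 0, "rz": 0}
    - {"dx": 0.001, "dy": -0.006, "dz": -0.012, "rx": 0, "ry": 0, "rz": 0}
    - {"dx": 0.001, "dy": -0.006, "dz": -0.024, "rx": 0, "ry": 0, "rz": 0}
    - {"dx": 0.001, "dy": -0.006, "dz": -0.036, "rx": 0, "ry": 0, "rz": 0}
    - {"dx": 0.001, "dy": -0.006, "dz": -0.046, "rx": 0, "ry": 0, "rz": 0}
    - {"dx": 0.001, "dy": -0.006, "dz": -0.055, "rx": 0, "ry": 0, "rz": 0}
    - {"dx": 0.001, "dy": -0.006, "dz": -0.062, "rx": 0, "ry": 0, "rz": 0}
    - {"dx": 0.001, "dy": -0.006, "dz": -0.062, "rx": 0, "ry": 0, "rz": 0}

```text
clock: 21.35
position: [0.4997, -0.1982, 0.2439]
tool_rot: [1.962, 0.468, -1.964]
force: [0.2, 0.2, -3.2]
gripper_width: 0.0114
```

```bash
python3 st.py; python3 snap.py 8 side,285,140,385,220,7
```

```text
t 21.35 pulley c [ 0.4994 -0.1978  0.0636] rel kink: along 332.7 lat -221.1 up -61.4 mm rot [0.0019, 0.0012, 0.1011]
F [ 0.23  0.17 -3.21] along -0.1 lat 0.3 up -3.2 M [-0.071  0.002 -0.004] w 0.011380131713809053
21.35 [ 0.4997 -0.1982  0.2439] [ 1.9621  0.4675 -1.9642] F [ 0.23  0.17 -3.21] M [-0.071  0.002 -0.004] 0.0114 q [ 0.53  0.6  -0.31  1.93  0.28  0.65 -1.06]
```

View pics/side8.png

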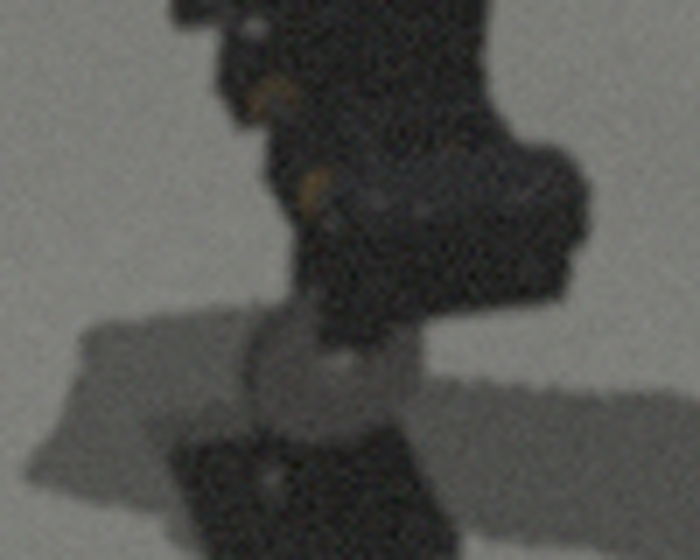

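The pulley's bottom is now clipped at crop y≈440 by the near cheek's inner top edge (predicted row about 202.8, and I see 202.8). So it's entering the gap with no side force, and I can go down slowly.

Emit:
carry_out:
  increments:
    - {"dx": 0, "dy": 0, "dz": -0.004, "rx": 0, "ry": 0, "rz": 0}
    - {"dx": 0, "dy": 0, "dz": -0.008, "rx": 0, "ry": 0, "rz": 0}
    - {"dx": 0, "dy": 0, "dz": -0.012, "rx": 0, "ry": 0, "rz": 0}
    - {"dx": 0, "dy": 0, "dz": -0.015, "rx": 0, "ry": 0, "rz": 0}
    - {"dx": 0, "dy": 0, "dz": -0.018, "rx": 0, "ry": 0, "rz": 0}
    - {"dx": 0, "dy": 0, "dz": -0.021, "rx": 0, "ry": 0, "rz": 0}
    - {"dx": 0, "dy": 0, "dz": -0.024, "rx": 0, "ry": 0, "rz": 0}
    - {"dx": 0, "dy": 0, "dz": -0.024, "rx": 0, "ry": 0, "rz": 0}

```text
clock: 22.2
position: [0.4998, -0.1982, 0.2323]
tool_rot: [1.963, 0.467, -1.964]
force: [0.8, 0.3, -3.2]
gripper_width: 0.0119
```

```bash
python3 st.py
```

```text
t 22.2 pulley c [ 0.4996 -0.1979  0.052 ] rel kink: along 332.9 lat -220.9 up -73.0 mm rot [0.0016, 0.0007, 0.101]
F [ 0.78  0.34 -3.24] along -0.0 lat 0.8 up -3.2 M [-0.086 -0.006  0.019] w 0.011936862233346371
```

Bottom now at about z=24 mm, well inside the cheeks, and no contact. I'll descend 6 mm more, then creep.

Emit:
carry_out:
  increments:
    - {"dx": 0, "dy": 0, "dz": -0.002, "rx": 0, "ry": 0, "rz": 0}
    - {"dx": 0, "dy": 0, "dz": -0.004, "rx": 0, "ry": 0, "rz": 0}
    - {"dx": 0, "dy": 0, "dz": -0.006, "rx": 0, "ry": 0, "rz": 0}
    - {"dx": 0, "dy": 0, "dz": -0.008, "rx": 0, "ry": 0, "rz": 0}
    - {"dx": 0, "dy": 0, "dz": -0.01, "rx": 0, "ry": 0, "rz": 0}
    - {"dx": 0, "dy": 0, "dz": -0.012, "rx": 0, "ry": 0, "rz": 0}
    - {"dx": 0, "dy": 0, "dz": -0.014, "rx": 0, "ry": 0, "rz": 0}
    - {"dx": 0, "dy": 0, "dz": -0.014, "rx": 0, "ry": 0, "rz": 0}

```text
clock: 23.0
position: [0.4998, -0.1982, 0.2253]
tool_rot: [1.963, 0.467, -1.964]
force: [-0.3, -0.1, -3.2]
gripper_width: 0.0121
```

```bash
python3 st.py
```

```text
t 23.0 pulley c [ 0.4996 -0.1979  0.045 ] rel kink: along 332.9 lat -220.9 up -80.0 mm rot [0.0016, 0.0006, 0.101]
F [-0.26 -0.06 -3.22] along -0.0 lat -0.3 up -3.2 M [ 0.038 -0.035  0.004] w 0.01205210164662393
```

Creep down 2.5 mm.

Emit:
carry_out:
  increments:
    - {"dx": 0, "dy": 0, "dz": -0.001, "rx": 0, "ry": 0, "rz": 0}
    - {"dx": 0, "dy": 0, "dz": -0.001, "rx": 0, "ry": 0, "rz": 0}
    - {"dx": 0, "dy": 0, "dz": -0.002, "rx": 0, "ry": 0, "rz": 0}
    - {"dx": 0, "dy": 0, "dz": -0.003, "rx": 0, "ry": 0, "rz": 0}
    - {"dx": 0, "dy": 0, "dz": -0.004, "rx": 0, "ry": 0, "rz": 0}
    - {"dx": 0, "dy": 0, "dz": -0.005, "rx": 0, "ry": 0, "rz": 0}
    - {"dx": 0, "dy": 0, "dz": -0.005, "rx": 0, "ry": 0, "rz": 0}
    - {"dx": 0, "dy": 0, "dz": -0.005, "rx": 0, "ry": 0, "rz": 0}

```text
clock: 23.8
position: [0.4999, -0.1983, 0.2229]
tool_rot: [1.963, 0.467, -1.963]
force: [0.5, -0.2, -3.8]
gripper_width: 0.0117
```

```bash
python3 st.py
```

```text
t 23.8 pulley c [ 0.4998 -0.198   0.0426] rel kink: along 333.0 lat -220.8 up -82.4 mm rot [0.0015, 0.0004, 0.101]
F [ 0.46 -0.23 -3.84] along 0.4 lat 0.4 up -3.8 M [ 0.014 -0.022  0.011] w 0.011710741804594473
```

Another 1 mm, settling at the end.

Emit:
carry_out:
  increments:
    - {"dx": 0, "dy": 0, "dz": -0.0005, "rx": 0, "ry": 0, "rz": 0}
    - {"dx": 0, "dy": 0, "dz": -0.001, "rx": 0, "ry": 0, "rz": 0}
    - {"dx": 0, "dy": 0, "dz": -0.0015, "rx": 0, "ry": 0, "rz": 0}
    - {"dx": 0, "dy": 0, "dz": -0.002, "rx": 0, "ry": 0, "rz": 0}
    - {"dx": 0, "dy": 0, "dz": -0.0025, "rx": 0, "ry": 0, "rz": 0}
    - {"dx": 0, "dy": 0, "dz": -0.0025, "rx": 0, "ry": 0, "rz": 0}
    - {"dx": 0, "dy": 0, "dz": -0.0025, "rx": 0, "ry": 0, "rz": 0}
    - {"dx": 0, "dy": 0, "dz": -0.0025, "rx": 0, "ry": 0, "rz": 0}

```text
clock: 24.6
position: [0.4999, -0.1983, 0.2217]
tool_rot: [1.963, 0.467, -1.963]
force: [0.5, 0.7, -2.9]
gripper_width: 0.0114
```

```bash
python3 st.py
```

```text
t 24.6 pulley c [ 0.4998 -0.198   0.0414] rel kink: along 333.0 lat -220.8 up -83.6 mm rot [0.0015, 0.0003, 0.101]
F [ 0.46  0.7  -2.9 ] along -0.5 lat 0.7 up -2.9 M [-0.001 -0.066 -0.007] w 0.011352594702456325
```

Emit:
carry_out:
  increments:
    - {"dx": 0, "dy": 0, "dz": -0.0005, "rx": 0, "ry": 0, "rz": 0}
    - {"dx": 0, "dy": 0, "dz": -0.0005, "rx": 0, "ry": 0, "rz": 0}
    - {"dx": 0, "dy": 0, "dz": -0.001, "rx": 0, "ry": 0, "rz": 0}
    - {"dx": 0, "dy": 0, "dz": -0.0015, "rx": 0, "ry": 0, "rz": 0}
    - {"dx": 0, "dy": 0, "dz": -0.002, "rx": 0, "ry": 0, "rz": 0}
    - {"dx": 0, "dy": 0, "dz": -0.002, "rx": 0, "ry": 0, "rz": 0}
    - {"dx": 0, "dy": 0, "dz": -0.002, "rx": 0, "ry": 0, "rz": 0}
    - {"dx": 0, "dy": 0, "dz": -0.002, "rx": 0, "ry": 0, "rz": 0}

```text
clock: 25.4
position: [0.5001, -0.1982, 0.2212]
tool_rot: [1.963, 0.466, -1.963]
force: [-1.2, 0.9, 5.0]
gripper_width: 0.0112
```

```bash
python3 st.py
```

```text
t 25.4 pulley c [ 0.5001 -0.198   0.0409] rel kink: along 333.1 lat -220.5 up -84.1 mm rot [0.0013, -0.0002, 0.101]
F [-1.15  0.93  5.  ] along -1.3 lat -0.7 up 5.0 M [ 0.108  0.307 -0.005] w 0.01115171373968849
```

Seat contact at z≈40.9 mm, as expected, with about 8 N on the bars. I'll ease off 0.5 mm and release.

Emit:
carry_out:
  increments:
    - {"dx": 0, "dy": 0, "dz": 0.0005, "rx": 0, "ry": 0, "rz": 0}
    - {"dx": 0, "dy": 0, "dz": 0.001, "rx": 0, "ry": 0, "rz": 0}
    - {"dx": 0, "dy": 0, "dz": 0.001, "rx": 0, "ry": 0, "rz": 0}
    - {"dx": 0, "dy": 0, "dz": 0.001, "rx": 0, "ry": 0, "rz": 0}
    - {"dx": 0, "dy": 0, "dz": 0.001, "rx": 0, "ry": 0, "rz": 0}
    - {"dx": 0, "dy": 0, "dz": 0.001, "rx": 0, "ry": 0, "rz": 0}
    - {"dx": 0, "dy": 0, "dz": 0.001, "rx": 0, "ry": 0, "rz": 0}
    - {"dx": 0, "dy": 0, "dz": 0.001, "rx": 0, "ry": 0, "rz": 0}

```text
clock: 26.2
position: [0.4999, -0.1983, 0.2213]
tool_rot: [1.963, 0.467, -1.963]
force: [-0.5, 0.3, 3.0]
gripper_width: 0.0114
```

```bash
python3 st.py
```

```text
t 26.2 pulley c [ 0.4999 -0.198   0.041 ] rel kink: along 333.0 lat -220.7 up -84.0 mm rot [0.0015, 0.0001, 0.101]
F [-0.53  0.33  3.  ] along -0.5 lat -0.4 up 3.0 M [-0.019  0.019 -0.012] w 0.011449715194636374
```

Emit:
carry_out:
  increments:
    - {"dx": 0, "dy": 0, "dz": 0, "rx": 0, "ry": 0, "rz": 0}
    - {"dx": 0, "dy": 0, "dz": 0, "rx": 0, "ry": 0, "rz": 0}
    - {"dx": 0, "dy": 0, "dz": 0, "rx": 0, "ry": 0, "rz": 0}
    - {"dx": 0, "dy": 0, "dz": 0, "rx": 0, "ry": 0, "rz": 0}
    - {"dx": 0, "dy": 0, "dz": 0, "rx": 0, "ry": 0, "rz": 0}
    - {"dx": 0, "dy": 0, "dz": 0, "rx": 0, "ry": 0, "rz": 0}
    - {"dx": 0, "dy": 0, "dz": 0, "rx": 0, "ry": 0, "rz": 0}
    - {"dx": 0, "dy": 0, "dz": 0, "rx": 0, "ry": 0, "rz": 0}
  fingers: 0.3

```text
clock: 27.0
position: [0.4999, -0.1983, 0.2212]
tool_rot: [1.963, 0.467, -1.963]
force: [-1.7, 0.3, -0.8]
gripper_width: 0.0306
```

```bash
python3 st.py; python3 snap.py 9 side,285,140,385,220,7
```

```text
t 27.0 pulley c [ 0.4998 -0.198   0.0409] rel kink: along 333.0 lat -220.8 up -84.1 mm rot [0.0015, 0.0004, 0.101]
F [-1.69  0.26 -0.8 ] along -0.8 lat -1.5 up -0.8 M [0.02  0.012 0.011] w 0.030569473016312573
27.0 [ 0.4999 -0.1983  0.2212] [ 1.9628  0.4668 -1.9632] F [-1.69  0.26 -0.8 ] M [0.02  0.012 0.011] 0.0306 q [ 0.52  0.64 -0.29  1.93  0.3   0.61 -1.07]
```

View pics/side9.png

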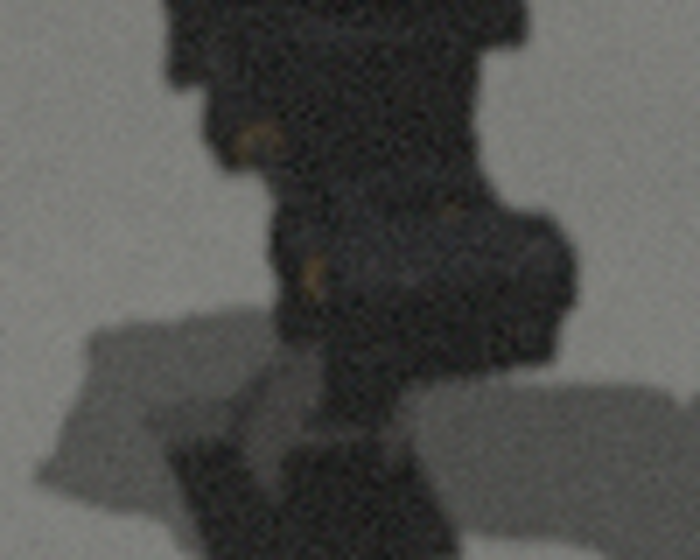

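The gripper is open to 31 mm and the pulley sits in the cradle, between the open fingers. Next I'll go straight up, then move clear for a final look.

Emit:
carry_out:
  increments:
    - {"dx": 0, "dy": 0, "dz": 0.01, "rx": 0, "ry": 0, "rz": 0}
    - {"dx": 0, "dy": 0, "dz": 0.02, "rx": 0, "ry": 0, "rz": 0}
    - {"dx": 0, "dy": 0, "dz": 0.04, "rx": 0, "ry": 0, "rz": 0}
    - {"dx": 0, "dy": 0, "dz": 0.08, "rx": 0, "ry": 0, "rz": 0}
    - {"dx": 0, "dy": 0, "dz": 0.14, "rx": 0, "ry": 0, "rz": 0}
    - {"dx": 0, "dy": 0, "dz": 0.2, "rx": 0, "ry": 0, "rz": 0}
    - {"dx": 0, "dy": 0, "dz": 0.25, "rx": 0, "ry": 0, "rz": 0}
    - {"dx": 0, "dy": 0, "dz": 0.27, "rx": 0, "ry": 0, "rz": 0}

```text
clock: 27.85
position: [0.5005, -0.1984, 0.3594]
tool_rot: [1.966, 0.464, -1.958]
force: [0.1, -0.7, -0.8]
gripper_width: 0.0309
```

Emit:
carry_out:
  increments:
    - {"dx": -0.03, "dy": -0.05, "dz": 0.01, "rx": 0, "ry": 0, "rz": 0}
    - {"dx": -0.06, "dy": -0.13, "dz": 0.02, "rx": 0, "ry": 0, "rz": 0}
    - {"dx": -0.09, "dy": -0.21, "dz": 0.02, "rx": 0, "ry": 0, "rz": 0}
    - {"dx": -0.12, "dy": -0.29, "dz": 0.02, "rx": 0, "ry": 0, "rz": 0}
    - {"dx": -0.15, "dy": -0.37, "dz": 0.02, "rx": 0, "ry": 0, "rz": 0}
    - {"dx": -0.18, "dy": -0.44, "dz": 0.02, "rx": 0, "ry": 0, "rz": 0}
    - {"dx": -0.2, "dy": -0.48, "dz": 0.02, "rx": 0, "ry": 0, "rz": 0}
    - {"dx": -0.2, "dy": -0.5, "dz": 0.02, "rx": 0, "ry": 0, "rz": 0}

```text
clock: 28.65
position: [0.3975, -0.4507, 0.3656]
tool_rot: [1.964, 0.463, -1.968]
force: [0.5, 0.6, 0.1]
gripper_width: 0.0311
```

```bash
python3 snap.py 10 side,285,140,385,220,7 top,290,200,410,300,6; python3 -c "
from h import *
cv2.imwrite('pics/full10.png',load('top',10)['color'])"
```

```text
28.65 [ 0.3975 -0.4507  0.3656] [ 1.9637  0.4631 -1.9679] F [0.45 0.58 0.05] M [ 0.052 -0.032  0.059] 0.0311 q [ 0.98  0.51 -0.29  1.69  0.17  0.96 -0.48]
```

View pics/side10.png

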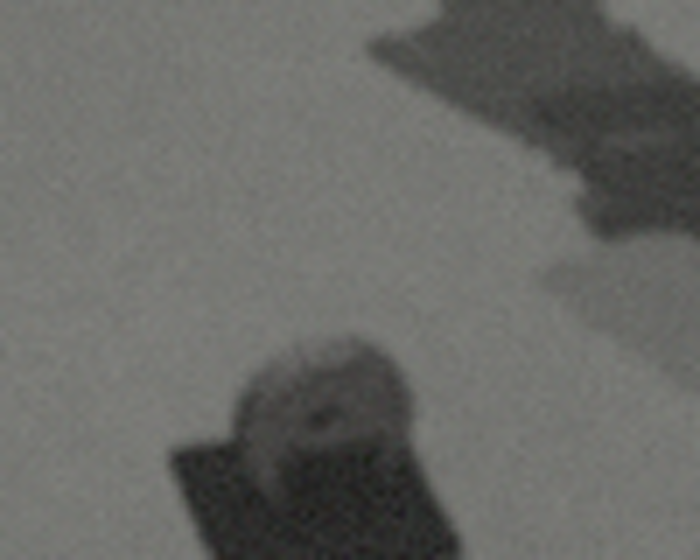

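View pics/top10.png

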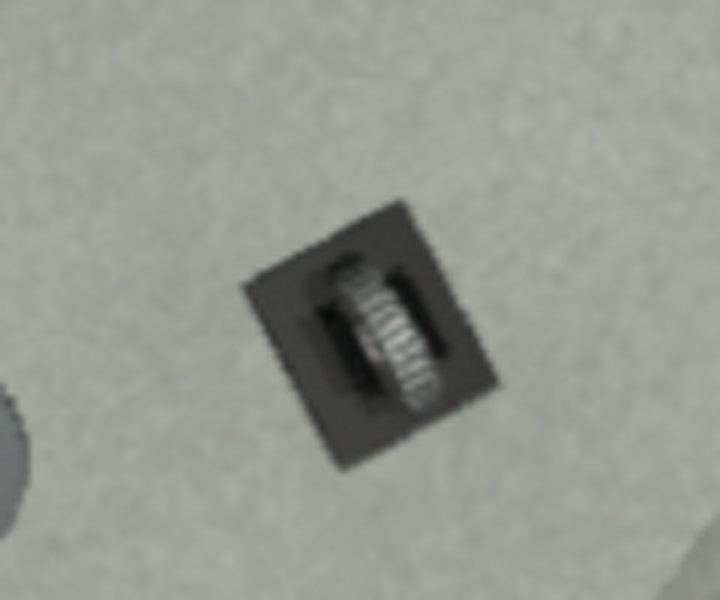

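View pics/full10.png

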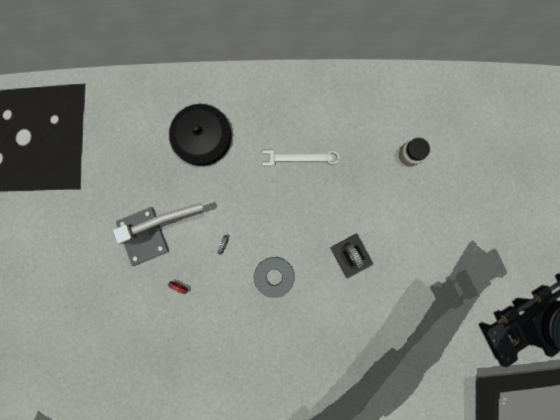

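The top view shows the pulley upright between the cheeks at crop (390,335), parallel to them, and the bystanders haven't moved. Handing in.

```bash
python3 -c "
from rig import job; print(job.hand_in())"
```

```text
the job is handed in; nothing more can be done
None
```

The pulley is off the bar and standing released in the cradle, and the job was handed in at about 28.7 s. The hand-in gives no verdict, so what follows is from my own checks.

- **Off the bar:** I gripped the pulley by its faces from above and lifted it until it hung free. I then followed the bend (about 5° sideways and 10° down) in short steps. Net force changes stayed within about 1.5 N of the pulley's roughly 3 N weight. I only read force at the end of each step, so short peaks in between would not show. The side picture confirmed it had cleared the open end.
- **Into the cradle:** I lowered it until it touched the rest bars, with its centre at about 40.9 mm against the expected 41 mm. Contact peaked at about 8 N; I eased off 0.5 mm before letting go.
- **Last pictures:** The pulley stands upright between the cheeks and lines up with them. The other objects look where they were. The arm is clear, with about zero force at the wrist.
- **Disagreements:**
  - **Cradle position:** the two cameras placed it about 3 to 6 mm apart along y. I settled on a point between them after checking the side camera against the held pulley.
  - **Bend angle:** the pictures left the downward angle between about 8° and 13°. I used 10°, and the forces agreed with it.

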